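# Lay out quadrant models under the inspection lamp

## Robot

A 7-joint arm with a two-finger parallel gripper is mounted at the origin on the work surface. World frame = base frame: x ahead of the robot, y to its left, z up, the work surface at z = 0. Lengths are in m, angles in degrees, forces in N, time in s.
With the tool pointing down it reaches from about 0.425 to 1.025 m from the base axis. Payload 9.4 kg.
Tool frame: the origin (TCP) lies on the centre line of the jaws, within the pads' length; the fingertips stand 17 mm ahead of it and the grasp point (between the pads) lies 2 mm behind it; z points along the fingers, x is the direction in which the jaws open and shut, and the axes are right-handed (so a half turn about z gives the same grasp; the last joint's range is limited). The gripper opens to 93 mm and grips with 3 to 60 N. Pads are 15 mm wide; open, the fingers measure 128 mm over their backs; the gripper's body (75 mm by 188 mm) begins 65 mm behind the grasp point.
Start: joints at [61.037, 34.337, -0.143, 91.639, 0.103, 54.024, -4.572], TCP at [0.301, -0.659, 0.207] pointing down, gripper open.
Joint ranges: [-147.43, 147.43], [-19.82, 112.94], [-74.19, 73.91], [6.32, 146.72], [-59.91, 239.91], [6.04, 106.73], [-150.56, 150.56]. Speed limits (degrees/s): [127.2, 127.2, 172.46, 172.46, 180, 180, 180].

## Interface

Orientations are given as a 3x3 rotation matrix whose columns are the frame's x, y, z axes.
In Python, from cell import ctrl gives the robot as it stands. The module is installed in compiled form; this text tells all that it offers.
- The arm moves only by the tool carry_out, never from a script. Its argument "increments" is a list of rows, each a list of 7 numbers: the turn, a rotation vector about the tool's x, y, z in degrees, then the shift along the tool's x, y, z in m, then the gripper's target within -1 to 1 (shut at 1, half-way at 0, fully open at -1). In form: [[ax, ay, az, tx, ty, tz, hand], ...]. A call has 1 to 10 rows; each row shifts and turns the commanded pose from where the row before left it, along the tool's axes as they then stand; what a row does not reach is not made up. A row lasts 1/10 s, in which the tool goes at most 50 mm and 8.59 degrees, less where a joint would pass 70% of its speed; a pose out of reach is approached as far as the arm can. A call with a gripper value outside its range is refused whole. The fingers move at their own pace and stop on an object; "newtons" is the grip in N (left out, the last holds). Time passes only in rows, so rows that do not move let the fingers close. It gives the time, the measured TCP pose, the force and the opening at its end, in the units of the state.
- ctrl.get_obs(): the state, without advancing time (a new reading comes with each control period).
- ctrl.capture(name): name is "side" or "top"; returns the picture (400x640x3 uint8, red, green, blue); there is no depth.
- ctrl.camera_params(name): a dict with "fx", "fy", "cx", "cy" (pixels), "rvec" (rotation vector, rad) and "tvec" (3), from world to camera coordinates, as OpenCV has them. Camera axes: x right, y down, z forward; pixel columns grow to the right and rows downward; lengths in m; the calibration is good to about 2 mm. A picture is of the moment at which its call begins. camera_params takes no time and is no camera call.
- ctrl.sign_off(): hands the job in, once; it reports no verdict.
Trained networks look in the newest picture that a camera, given by its name, has taken for a name from the list of things; names that differ only in an ending like _2 or _b are one class to them, and where a whole thing is asked for, a point or a joint stands for the part that bears it (a point fixed in the world has none). Each returns a list of dicts, best first, with "score" (0 to 1); they miss things now and then, are a little off and sometimes report something else, mostly with a low value. They report only what shows in the picture. A call takes as long as a camera call.
- ctrl.spot_in(query, camera): "point" ([x, y, z] in m, in world coordinates, good to about 4 mm: the middle of the surface that is visible of it).
- ctrl.silhouettes(query, camera): "mask" (400x640 bool, what is visible of it).
- ctrl.place_of(query, camera): "point" ([x, y, z] in m, in world coordinates, good to about 4 mm: a listed point, or the origin of a listed thing).
The state is a dict: "time": time; "joints": joint angles; "dq": joint speeds; "joint_efforts": joint torques, N m; "tool_pos": TCP position; "ee_rot": TCP orientation; "contact_force": force on the tool from outside, world axes, zero at the start; "torque": the same for the moment, N m; "finger_gap": finger opening in m.
Only numpy, scipy, OpenCV 4.12 (cv2) and the standard library are available. Lean on these libraries where they do the work, as an engineer would, in place of code of your own. Each camera call takes 0.05 s, during which the arm holds its last target.

## Task

Get the case ready for inspection: first lift the rubber bowl off the work mat and stand it upright in the draining tray, then move every quadrant model (the blocks with one straight row of teeth) out of the case pan and set it down teeth-up, wholly on the mat, its length parallel to the mat's short edges. Leave the horseshoe full-arch model in the pan. Turn and tilt the lamp by its handle until the beam points at the middle of the mat, and leave the articulator and the shade guide where they are.

Things in the scene. Friction and masses are not known exactly. Their poses are not given: they have to be found in the camera images.
- quad1: stone quadrant model: a straight-sided block 64 mm long (its x) by 30 mm wide (its y) by 26 mm high, with a single straight row of teeth about 14 mm wide along its top, 35 mm high in all, 100 g; three to five of the five are present, each lying in its own compartment of the pan, teeth up, its length roughly along the pan's x; origin at the centre of its underside, z up through the teeth
- quad2: stone quadrant model: a straight-sided block 64 mm long (its x) by 30 mm wide (its y) by 26 mm high, with a single straight row of teeth about 14 mm wide along its top, 35 mm high in all, 100 g; three to five of the five are present, each lying in its own compartment of the pan, teeth up, its length roughly along the pan's x; origin at the centre of its underside, z up through the teeth
- quad3: stone quadrant model: a straight-sided block 64 mm long (its x) by 30 mm wide (its y) by 26 mm high, with a single straight row of teeth about 14 mm wide along its top, 35 mm high in all, 100 g; three to five of the five are present, each lying in its own compartment of the pan, teeth up, its length roughly along the pan's x; origin at the centre of its underside, z up through the teeth
- quad4: stone quadrant model: a straight-sided block 64 mm long (its x) by 30 mm wide (its y) by 26 mm high, with a single straight row of teeth about 14 mm wide along its top, 35 mm high in all, 100 g; three to five of the five are present, each lying in its own compartment of the pan, teeth up, its length roughly along the pan's x; origin at the centre of its underside, z up through the teeth
- quad5: stone quadrant model: a straight-sided block 64 mm long (its x) by 30 mm wide (its y) by 26 mm high, with a single straight row of teeth about 14 mm wide along its top, 35 mm high in all, 100 g; three to five of the five are present, each lying in its own compartment of the pan, teeth up, its length roughly along the pan's x; origin at the centre of its underside, z up through the teeth
- arch: full-arch model: a stone base 58 mm by 58 mm, 22 mm high, with a horseshoe of teeth to 30 mm; it shares the pan in a compartment of its own; origin at the centre of its underside
- pan: shallow compartmented case pan, fixed: 276 mm (its x) by 206 mm (its y), walls and dividers 4 mm thick and 18 mm high, floor 4 mm thick, three compartments along x by two along y, each 87 by 97 mm inside, centres at x = -91, 0, +91 mm and y = -50.5, +50.5 mm; origin under its centre; on either side of the mat
- mat: dark rubber work mat, fixed, 170 mm (its x, the short edges) by 230 mm (its y), 3 mm thick; origin at the centre of its underside
- bowl: olive rubber mixing bowl, open, standing on the mat: 75 mm high, rim 125 mm across outside, foot 72 mm across, wall 8 mm thick and nearly upright at the rim, about 130 g; origin at the centre of its underside
- tray: square steel draining tray, fixed, 180 mm by 180 mm, floor 4 mm thick, rim 12 mm high and 4 mm thick; empty at the start; origin under its centre; on the other side of the mat from the pan
- lamp_foot: round foot of the inspection lamp, fixed to the bench beyond the mat, 110 mm across, with an upright column; origin under its centre, on the swivel axis; its axes are the world's
- lamp_swivel (a joint): swivel of the lamp about the upright column, rad, -1.4 to 1.4; 0 when the lamp faces along world -x, growing as the head turns counter-clockwise seen from above (so a growing value turns its beam towards -y); stays where it is left, turning it takes about 3 N at the handle
- lamp_tilt (a joint): tilt of the lamp head about a level axis through lamp_center, rad, 0 to 1.3; 0 when the beam is level, growing as the beam dips (the handle, on top, then leans forward in the beam's direction); stays where it is left, tilting it takes about 3 N at the handle
- lamp_center (a point): centre of the lamp head, where swivel and tilt axes cross, 220 mm above the bench straight over the foot's origin; axes turn with the head: the beam leaves along its -x (straight out of the middle of the luminous face), y along the tilt axis, z out of the head's top; the head is 40 mm deep (x), 170 mm wide (y), 56 mm high (z), in a yoke 206 mm wide
- lamp_handle (a point): grip point on the lamp's handle, an upright post 22 mm thick standing on the head's top, at (0, 60, 80) mm in the axes of lamp_center; the thick part reaches from 44 to 98 mm above the tilt axis, the head's top is at 28 mm
- articulator: steel articulator 115 by 100 mm, 135 mm high, standing at the left end of the bench, not needed; origin at the centre of its underside
- shade_guide: porcelain shade guide frame 60 by 200 mm, 80 mm high, with a row of tooth tabs, at the right end of the bench, not needed; origin at the centre of its underside

How it is judged:
By the outcome, as a careful person would: the job done as asked, in the order asked, and still so for the second after the job is handed in, with the robot touching nothing.
Of quad1, quad2, quad3, quad4, quad5 only 3 to 5 are there at a start; the rules pass over those that are not, and their reading is None.
At some moment in a run one of quad1, quad2, quad3, quad4, quad5, bowl may be knocked a few centimetres aside while the robot is not near it.
Once in a run the grip may slacken for a moment while it holds something.
It also fails if it takes over 210 s, if anything falls off the work surface, if the arm or the gripper's body presses on something with over 40 N, if the wrist force passes 120 N, or if a joint passes its speed limit or range.

## Working session

There is one attempt and no reset: what is moved stays moved. The work goes in short steps, Python scripts to look and compute and a tool call to move; the robot and the scene stay as the last step left them, time stands still between calls to the robot, and variables do not carry over. Pictures are saved under pics/ and viewed, and the job is handed in when it is done.

Besides the shell and the picture viewer there is one more tool, called after "Emit:" by a JSON object that holds its "name" and its "arguments". carry_out: Moves the arm, as the interface text tells. Its arguments: {"type":"object","properties":{"increments":{"type":"array"},"newtons":{"type":"number"}},"required":["increments"]}

```bash
mkdir -p pics; ls; cat > h.py <<'E'
import numpy as np, cv2
from cell import ctrl
def cam(n):
    p=ctrl.camera_params(n); K=np.array([[p['fx'],0,p['cx']],[0,p['fy'],p['cy']],[0,0,1.]])
    return K,np.array(p['rvec'],float).reshape(3),np.array(p['tvec'],float).reshape(3)
def snap(n,f):
    im=ctrl.capture(n); cv2.imwrite('pics/'+f,im[:,:,::-1]); return im
def ray(n,u,v,z):
    K,r,t=cam(n); R=cv2.Rodrigues(r)[0]; d=R.T@np.linalg.inv(K)@np.array([u,v,1.]); c=-R.T@t
    return c+d*(z-c[2])/d[2]
def proj(n,P):
    K,r,t=cam(n); return cv2.projectPoints(np.array(P,float).reshape(-1,1,3),r,t,K,None)[0].reshape(-1,2)
E
python3 - <<'E'
from h import *
np.set_printoptions(precision=4,suppress=True)
snap('top','t0.png');snap('side','s0.png')
for n in('top','side'):
    K,r,t=cam(n);R=cv2.Rodrigues(r)[0];print(n,K[0,0],-R.T@t,R)
o=ctrl.get_obs()
for k in o: print(k,np.array(o[k]))
E
```

```text
pics
top 473.1138322096932 [ 0.239 -0.013  1.942] [[ 0.0159 -0.9998  0.0079]
 [-0.9854 -0.017  -0.1694]
 [ 0.1695 -0.0051 -0.9855]]
side 390.443103132664 [0.3046 0.8425 0.9249] [[-0.9698 -0.2435 -0.0163]
 [-0.1407  0.6125 -0.7778]
 [ 0.1994 -0.752  -0.6283]]
time 0.1
joints [61.036  34.3799 -0.1474 91.6753  0.1054 54.0246 -4.5726]
dq [ 0.0373 -0.2414  0.0522 -0.1293 -0.069  -0.1043  0.0283]
joint_efforts [  0.0052 -76.6544   1.5018 -25.2934  -0.0523   0.0136   0.    ]
tool_pos [ 0.3013 -0.659   0.2067]
ee_rot [[ 0.4159 -0.9094 -0.0007]
 [-0.9094 -0.4159  0.0012]
 [-0.0014  0.0001 -1.    ]]
contact_force [-0.0503  0.2517  0.7942]
torque [-0.0006 -0.0132  0.0039]
finger_gap 0.0927860289199306
```

View pics/t0.png

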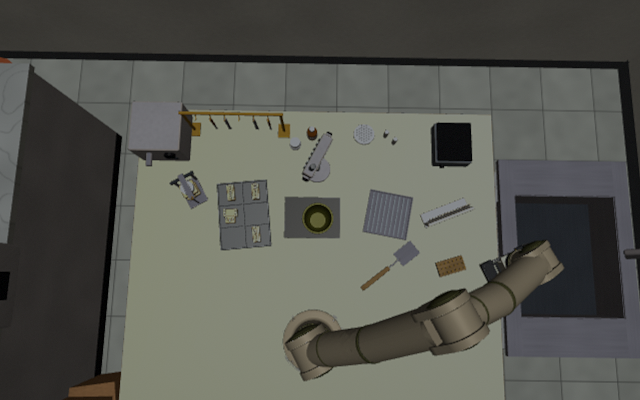

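View pics/s0.png

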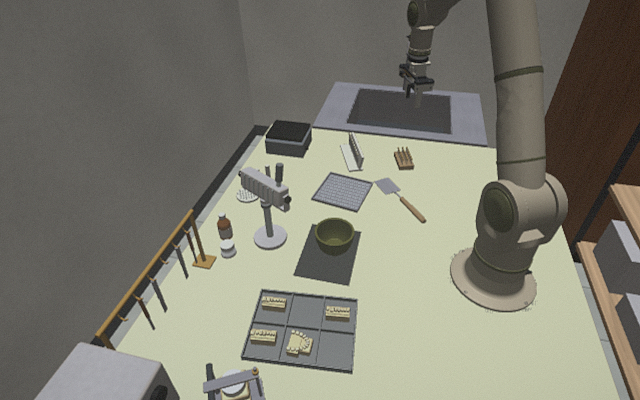

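The top view shows the pan on the left with three quads at about (231,191), (255,191) and (256,234), and the arch at (231,215). The bowl is on the mat at (318,218), the tray at (388,214), and the lamp at (317,160). I'll measure these next.

```bash
python3 - <<'E'
from h import *
np.set_printoptions(precision=4,suppress=True)
for n in ('top','side'):
  for q in ('quad1','arch','pan','mat','bowl','tray','lamp_foot','lamp_center','lamp_handle'):
    for d in ctrl.place_of(q,n): print(n,q,round(d['score'],2),np.array(d['point']))
t=cv2.imread('pics/t0.png'); s=cv2.imread('pics/s0.png')
cv2.imwrite('pics/t0z.png',cv2.resize(t[125:260,205:425],None,fx=3.6,fy=3.6,interpolation=cv2.INTER_CUBIC))
cv2.imwrite('pics/s0z.png',cv2.resize(s[150:380,220:380],None,fx=2.6,fy=2.6,interpolation=cv2.INTER_CUBIC))
E
```

```text
top quad1 0.68 [0.4136 0.2316 0.0058]
top quad1 0.65 [0.5853 0.3498 0.0043]
top quad1 0.44 [0.5928 0.2493 0.0053]
top arch 0.46 [0.4861 0.3461 0.0077]
top pan 0.62 [ 0.5035  0.2976 -0.001 ]
top pan 0.35 [ 0.518  -0.5409  0.0005]
top mat 0.77 [0.4933 0.0135 0.0017]
top bowl 0.84 [ 0.477  -0.0079  0.0068]
top bowl 0.32 [ 0.522  -0.5407  0.0005]
top bowl 0.25 [0.5878 0.3487 0.0063]
top tray 0.76 [ 0.5052 -0.2966 -0.0013]
top lamp_foot 0.95 [ 0.6943 -0.0011  0.0014]
top lamp_center 0.79 [0.6951 0.0002 0.2185]
top lamp_handle 0.96 [0.6336 0.01   0.3048]
side quad1 0.86 [0.5881 0.3485 0.0037]
side quad1 0.54 [0.5906 0.2493 0.0041]
side quad1 0.54 [ 0.4134  0.2362 -0.0016]
side arch 0.63 [0.487  0.3495 0.0035]
side pan 0.58 [ 0.5015  0.2988 -0.0037]
side mat 0.66 [0.4919 0.0142 0.0006]
side bowl 0.8 [ 0.4797 -0.0112  0.002 ]
side tray 0.93 [ 0.5115 -0.3002 -0.0002]
side lamp_foot 0.61 [ 0.6925 -0.0051  0.0032]
side lamp_foot 0.2 [ 0.4787 -0.0096  0.0004]
side lamp_center 0.58 [ 0.6918 -0.0039  0.2221]
side lamp_handle 0.81 [0.6329 0.007  0.2994]
side lamp_handle 0.23 [ 0.4922  0.0174 -0.0022]
```

```bash
python3 - <<'E'
from h import *
np.set_printoptions(precision=4,suppress=True)
im=ctrl.capture('top')
out={}
for q in ('quad1','pan','mat','bowl','tray'):
    for i,d in enumerate(ctrl.silhouettes(q,'top')):
        m=d['mask'].astype(np.uint8); 
        ys,xs=np.nonzero(m); r=cv2.minAreaRect(np.c_[xs,ys].astype(np.float32))
        print(q,round(d['score'],2),m.sum(),r); 
        z={'quad1':.035,'pan':.018,'mat':.003,'bowl':.075,'tray':.012}[q]
        b=cv2.boxPoints(r); P=np.array([ray('top',u,v,z) for u,v in b]); print(P[:,:2].round(3).tolist(), P.mean(0)[:2],np.degrees(np.arctan2(*(P[1]-P[0])[[1,0]])), np.linalg.norm(P[1]-P[0]),np.linalg.norm(P[2]-P[1]))
        out[q+str(i)]=m
np.savez('m.npz',**out)
E
```

```text
quad1 0.63 133 ((230.0, 192.0), (16.0, 8.0), 90.0)
[[0.619, 0.367], [0.619, 0.334], [0.553, 0.331], [0.552, 0.364]] [0.5856 0.3493] -88.99608694044721 0.03278731040368964 0.06662247156870353
quad1 0.56 129 ((254.82925415039062, 190.9634246826172), (16.233436584472656, 7.840639114379883), 83.6598129272461)
[[0.623, 0.269], [0.627, 0.237], [0.56, 0.227], [0.556, 0.259]] [0.5917 0.248 ] -82.50407954839784 0.032101307174105795 0.06781615052167778
pan 0.87 2843 ((242.91116333007812, 214.25634765625), (67.75595092773438, 51.08413314819336), 85.91438293457031)
[[0.628, 0.416], [0.648, 0.206], [0.368, 0.177], [0.35, 0.382]] [0.4986 0.2953] -84.80696401055718 0.21118662062865437 0.2809130471111212
pan 0.2 663 ((316.6603698730469, 155.8113250732422), (13.986515045166016, 54.586265563964844), 29.05460548400879)
[[0.66, 0.076], [0.868, -0.031], [0.84, -0.083], [0.632, 0.025]] [ 0.75  -0.003] -27.19348929985467 0.23444292950935489 0.05956425476675914
mat 0.56 1448 ((311.4999694824219, 216.5), (54.99999237060547, 40.99999237060547), -0.0)
[[0.408, 0.125], [0.578, 0.13], [0.582, -0.098], [0.412, -0.1]] [0.495  0.0143] 1.667572918539641 0.17061931532226496 0.2288278621944724
bowl 0.61 774 ((317.0, 217.0), (30.0, 30.0), 90.0)
[[0.543, 0.052], [0.545, -0.068], [0.424, -0.069], [0.422, 0.05]] [ 0.4836 -0.0086] -89.01384670500147 0.11994120015589606 0.12025082480652903
bowl 0.45 638 ((317.0000305175781, 155.0), (15.205260276794434, 47.404640197753906), 26.56505012512207)
[[0.662, 0.065], [0.842, -0.018], [0.814, -0.074], [0.635, 0.009]] [ 0.7381 -0.0045] -24.73261232582144 0.19788745748993014 0.06272107029630615
tray 0.66 1903 ((387.2115478515625, 213.4423065185547), (44.51836013793945, 43.93001174926758), 11.309932708740234)
[[0.438, -0.19], [0.619, -0.225], [0.585, -0.407], [0.406, -0.368]] [ 0.5119 -0.2975] -11.165287793331597 0.18373621716923322 0.18427987720164613
```

View pics/t0z.png

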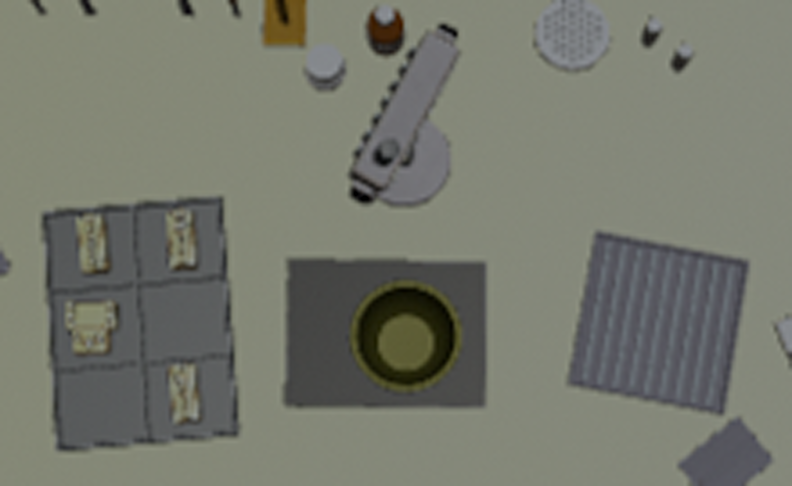

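View pics/s0z.png

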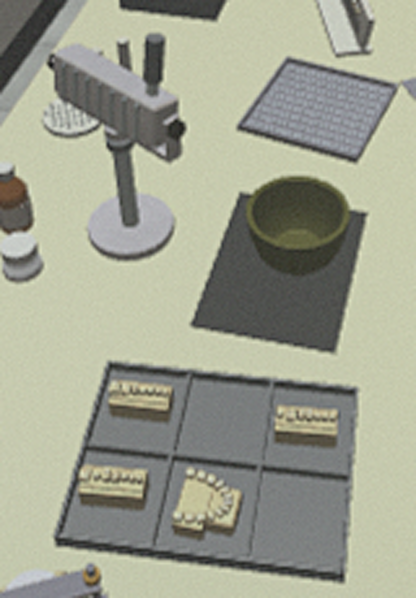

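Emit:
{"name": "carry_out", "arguments": {"increments": [[0,0,8.2,0,0,0,-0.2],[0,0,8.2,0,0,0,-0.2],[0,0,8.2,0,0,0,-0.2],[0,0,0,-0.04,-0.012,0,-0.2],[0,0,0,-0.042,-0.013,0,-0.2],[0,0,0,-0.042,-0.013,0,-0.2],[0,0,0,-0.042,-0.013,0,-0.2],[0,0,0,-0.042,-0.013,0,-0.2],[0,0,0,-0.042,-0.013,0,-0.2],[0,0,0,-0.042,-0.013,0,-0.2]], "newtons": 30}}

```text
time: 2.3
tool_pos: [0.392, -0.3658, 0.2076]
ee_rot: [[-0.001, -1.0, 0.001], [-1.0, 0.001, -0.0], [0.0, -0.001, -1.0]]
contact_force: [0.4, -0.5, 0.8]
finger_gap: 0.056
```

Emit:
{"name": "carry_out", "arguments": {"increments": [[0,0,0,-0.037,-0.011,0,-0.2],[0,0,0,-0.037,-0.011,0,-0.2],[0,0,0,-0.037,-0.011,0,-0.2],[0,0,0,-0.037,-0.011,0,-0.2],[0,0,0,-0.037,-0.011,0,-0.2],[0,0,0,-0.037,-0.011,0,-0.2],[0,0,0,-0.037,-0.011,0,-0.2],[0,0,0,-0.037,-0.011,0,-0.2],[0,0,0,0,0,0.03,-0.2],[0,0,0,0,0,0,-0.2]]}}

```text
time: 3.3
tool_pos: [0.4786, -0.0701, 0.1755]
ee_rot: [[0.002, -1.0, -0.004], [-1.0, -0.002, 0.0], [-0.0, 0.004, -1.0]]
contact_force: [0.3, -1.2, -0.3]
finger_gap: 0.0553
```

```bash
python3 - <<'E'
from h import *
np.set_printoptions(precision=4,suppress=True)
t=snap('top','t1.png');s=snap('side','s1.png')
a=cv2.resize(t[150:260,270:370],None,fx=4,fy=4); b=cv2.resize(s[110:290,250:390],None,fx=2.44,fy=2.44)
h=min(len(a),len(b)); cv2.imwrite('pics/c1.png',np.hstack([a[:h],b[:h]])[:,:,::-1])
print(ctrl.get_obs()['joints'],ctrl.get_obs()['tool_pos'])
for n in('top','side'):
  for d in ctrl.place_of('bowl',n): print(n,round(d['score'],2),np.array(d['point']))
E
```

```text
[ -0.0946  20.54     2.5216 124.3845  -1.4988  35.1954 -86.5762] [ 0.4792 -0.072   0.1775]
top 0.68 [0.4877 0.347  0.0039]
top 0.63 [ 0.4782 -0.0097  0.0067]
side 0.69 [0.4883 0.3488 0.0068]
side 0.6 [ 0.4804 -0.0101  0.0031]
```

View pics/c1.png

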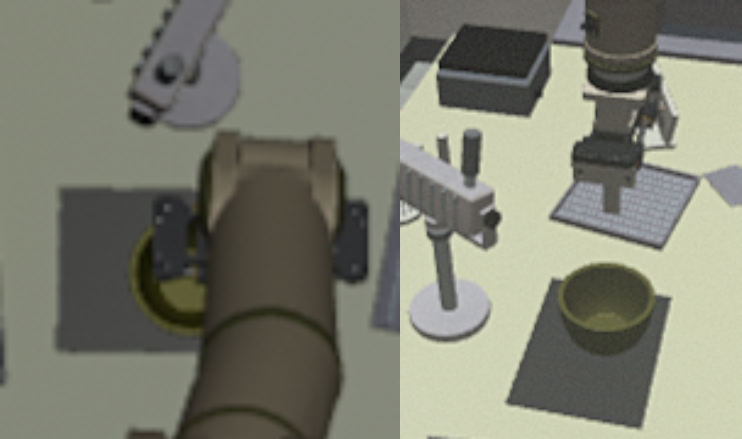

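The gripper straddles the -y side of the rim, and both cameras still put the bowl at about (0.479, -0.010). I'll lower and grip.

Emit:
{"name": "carry_out", "arguments": {"increments": [[0,0,0,-0.003,0,0.02,-0.2],[0,0,0,0,0,0.03,-0.2],[0,0,0,0,0,0.03,-0.2],[0,0,0,0,0,0.02,-0.2],[0,0,0,0,0,0,-0.2],[0,0,0,0,0,0,1],[0,0,0,0,0,0,1],[0,0,0,0,0,0,1],[0,0,0,0,0,0,1],[0,0,0,0,0,0,1]], "newtons": 30}}

```text
time: 4.5
tool_pos: [0.48, -0.0684, 0.078]
ee_rot: [[-0.0, -1.0, 0.001], [-1.0, 0.0, -0.0], [0.0, -0.001, -1.0]]
contact_force: [1.2, 0.0, 0.6]
finger_gap: 0.0202
```

Emit:
{"name": "carry_out", "arguments": {"increments": [[0,0,0,0,0,0.003,1],[0,0,0,0,0,0,1],[0,0,0,0,0,0,1],[0,0,0,0,0,0,1]]}}

```text
time: 4.9
tool_pos: [0.4797, -0.0685, 0.0743]
ee_rot: [[-0.001, -1.0, -0.0], [-1.0, 0.001, -0.0], [0.0, 0.0, -1.0]]
contact_force: [-0.2, 1.1, -1.5]
finger_gap: 0.0005
```

```bash
python3 - <<'E'
from h import *
np.set_printoptions(precision=4,suppress=True)
t=snap('top','t2.png');s=snap('side','s2.png')
a=cv2.resize(t[150:260,270:370],None,fx=4,fy=4); b=cv2.resize(s[110:290,250:390],None,fx=2.44,fy=2.44)
h=min(len(a),len(b)); cv2.imwrite('pics/c2.png',np.hstack([a[:h],b[:h]])[:,:,::-1])
o=ctrl.get_obs();print(o['finger_gap'],o['tool_pos'])
for n in('top','side'):
  for d in ctrl.place_of('bowl',n): print(n,round(d['score'],2),np.array(d['point']))
E
```

```text
0.0007318093300880545 [ 0.4797 -0.0684  0.0744]
top 0.45 [ 0.4771 -0.0104  0.0033]
side 0.58 [ 0.4788 -0.012   0.0022]
```

View pics/c2.png

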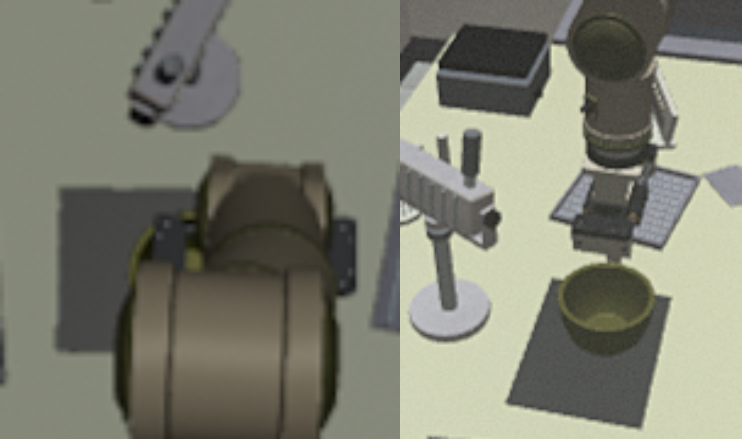

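```bash
python3 - <<'E'
from h import *
np.set_printoptions(precision=1,suppress=True)
s=cv2.imread('pics/s2.png'); t=cv2.imread('pics/t2.png')
a=np.radians(np.arange(0,360,10)); c=[.479,-.011]
for r,z,col in((.0625,.078,(0,0,255)),(.0545,.078,(0,255,255)),(.036,.003,(255,0,0))):
  P=np.c_[c[0]+r*np.cos(a),c[1]+r*np.sin(a),0*a+z]
  big=None
  for n,im in(('side',s),('top',t)):
    pass
def draw(n,im,x0,x1,y0,y1,f):
  b=cv2.resize(im[y0:y1,x0:x1],None,fx=f,fy=f,interpolation=cv2.INTER_CUBIC)
  for r,z,col in((.0625,.078,(0,0,255)),(.0545,.078,(0,255,255)),(.036,.003,(255,0,0))):
    P=np.c_[c[0]+r*np.cos(a),c[1]+r*np.sin(a),0*a+z]
    for u,v in proj(n,P): cv2.circle(b,(int((u+.5-x0)*f),int((v+.5-y0)*f)),1,col,-1)
  for z in(.0744,.0574):
    u,v=proj(n,[.4797,-.0684,z])[0]; cv2.circle(b,(int((u+.5-x0)*f),int((v+.5-y0)*f)),3,(0,255,0),-1)
  return b
cv2.imwrite('pics/d2.png',draw('side',s,290,390,190,280,7))
s=cv2.imread('pics/s1.png');
cv2.imwrite('pics/d3.png',draw('top',cv2.imread('pics/t0.png'),270,370,170,260,7))
E
```

```text
(no output)
```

View pics/d2.png

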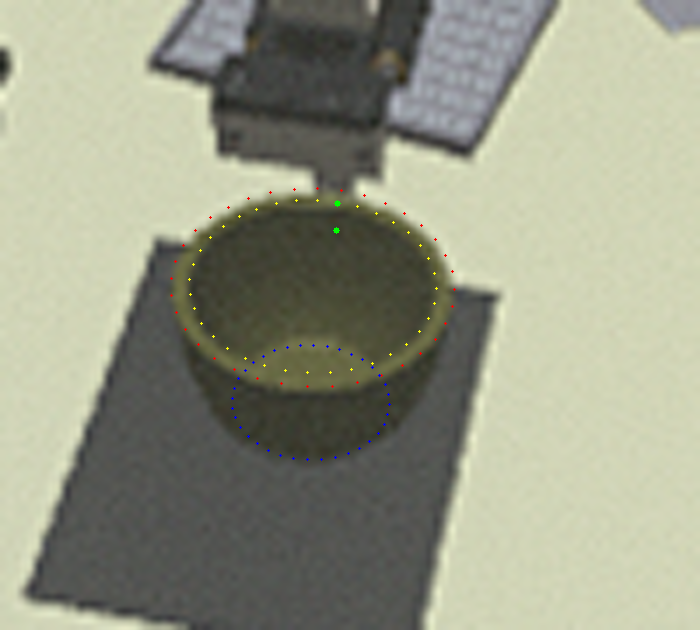

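View pics/d3.png

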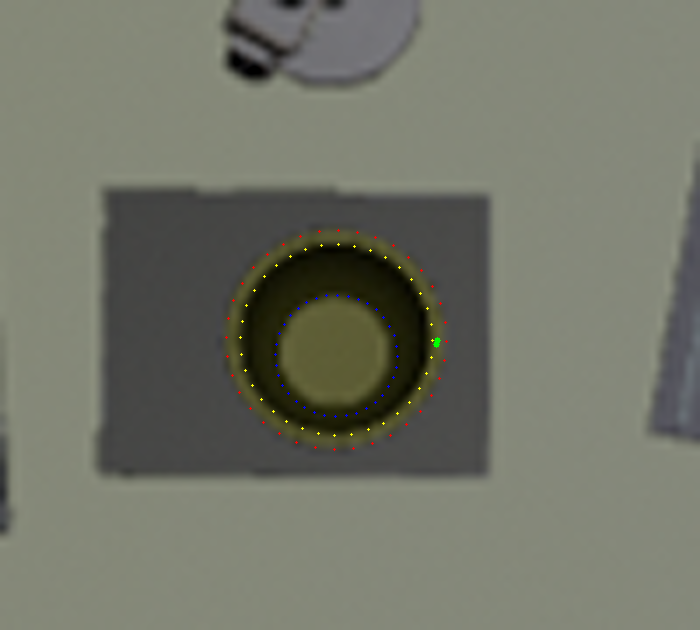

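```bash
python3 - <<'E'
from h import *
np.set_printoptions(precision=1,suppress=True)
print(proj('side',[[.479,-.036,.16],[.479,-.045,.16],[.479,-.108,.16],[.479,-.072,.16]]))
s=cv2.imread('pics/s1.png');x0,y0,f=300,130,7
b=cv2.resize(s[130:215,300:400],None,fx=f,fy=f,interpolation=cv2.INTER_CUBIC)
for u,v in proj('side',[[.479,-.036,.16],[.479,-.045,.16],[.479,-.108,.16]]): cv2.circle(b,(int((u+.5-x0)*f),int((v+.5-y0)*f)),3,(0,255,0),-1)
cv2.imwrite('pics/d4.png',b)
E
```

```text
[[336.2 204.8]
 [336.8 202.9]
 [340.9 190.3]
 [338.6 197.4]]
```

View pics/d4.png

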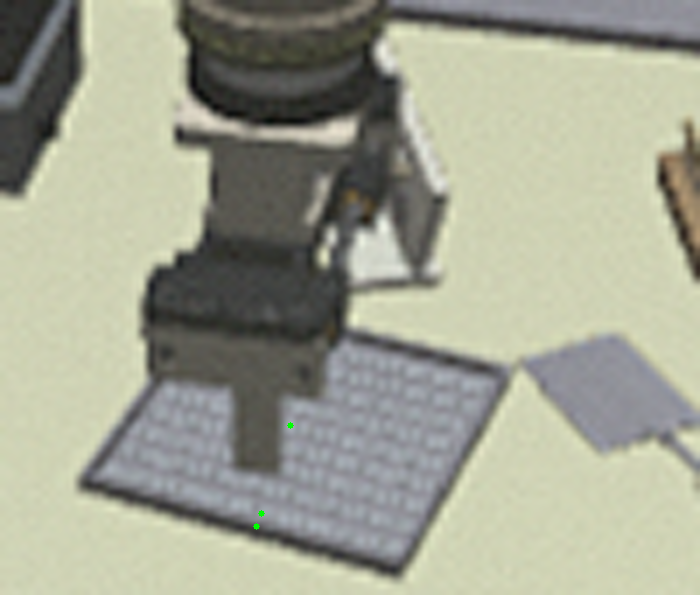

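```bash
python3 - <<'E'
from h import *
np.set_printoptions(precision=4,suppress=True)
for z in (.22,.25): print(ray('top',335,210,z))
t=cv2.imread('pics/t1.png');cv2.imwrite('pics/d5.png',cv2.resize(t[180:240,290:380],None,fx=8,fy=8,interpolation=cv2.INTER_CUBIC))
s=cv2.imread('pics/s0.png');x0,y0,f=380,50,10
b=cv2.resize(s[50:110,380:440],None,fx=f,fy=f,interpolation=cv2.INTER_CUBIC)
R=np.array(ctrl.get_obs()['ee_rot'])
x=np.array([.4159,-.9094,0])
p=np.array([.3013,-.659,.19])
for q in(p+.0464*x,p-.0464*x,p+.064*x,p-.064*x,p):
  u,v=proj('side',q)[0]; cv2.circle(b,(int((u+.5-x0)*f),int((v+.5-y0)*f)),3,(0,255,0),-1)
cv2.imwrite('pics/d6.png',b)
E
```

```text
[ 0.4914 -0.0747  0.22  ]
[ 0.487  -0.0736  0.25  ]
```

View pics/d5.png

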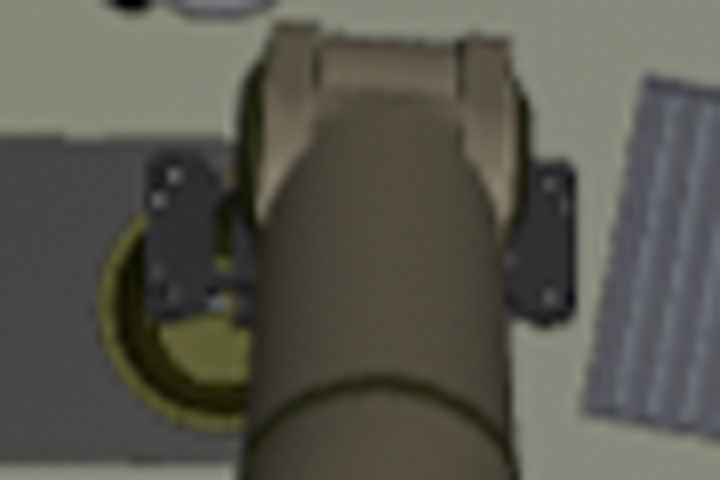

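View pics/d6.png

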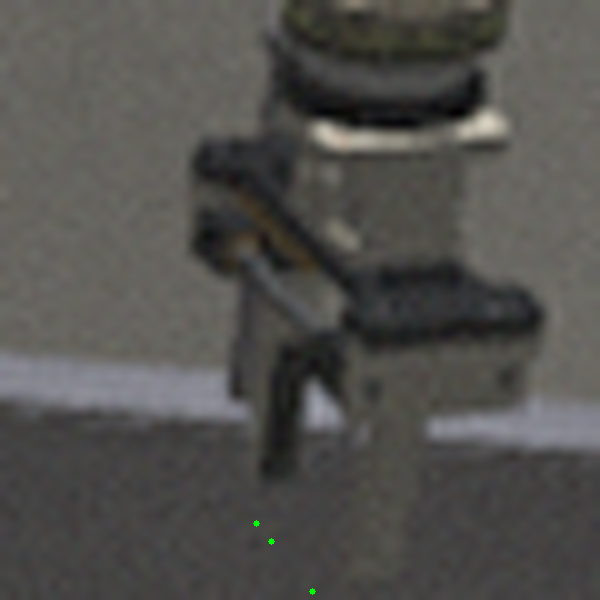

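Emit:
{"name": "carry_out", "arguments": {"increments": [[0,0,0,0,0,0,-0.2],[0,0,0,0,0,0,-0.2],[0,0,0,0,0,0,-0.2],[0,0,0,0,0,0,-0.2],[0,0,0,0,0,0,-0.2],[0,0,0,0,0,0,-0.2],[0,0,0,0,0,0,-0.2]]}}

```text
time: 5.8
tool_pos: [0.4798, -0.0685, 0.0744]
ee_rot: [[-0.001, -1.0, -0.0], [-1.0, 0.001, -0.0], [0.0, 0.0, -1.0]]
contact_force: [-0.3, -0.2, 0.3]
finger_gap: 0.052
```

```bash
python3 - <<'E'
from h import *
np.set_printoptions(precision=4,suppress=True)
s=snap('side','s3.png')[:,:,::-1]
o=ctrl.get_obs();print(o['tool_pos'],o['finger_gap'])
x0,y0,f=290,190,7
b=cv2.resize(s[190:275,290:390],None,fx=f,fy=f,interpolation=cv2.INTER_CUBIC)
p=np.array(o['tool_pos']);g=o['finger_gap']/2
for q in(p+[0,g,-.017],p+[0,g+.0175,-.017],p+[0,g,.013],p+[0,g+.0175,.013]):
  u,v=proj('side',q)[0]; cv2.circle(b,(int((u+.5-x0)*f),int((v+.5-y0)*f)),3,(0,255,0),-1)
cv2.imwrite('pics/d7.png',b)
E
```

```text
[ 0.4797 -0.0685  0.0744] 0.05377740744340455
```

View pics/d7.png

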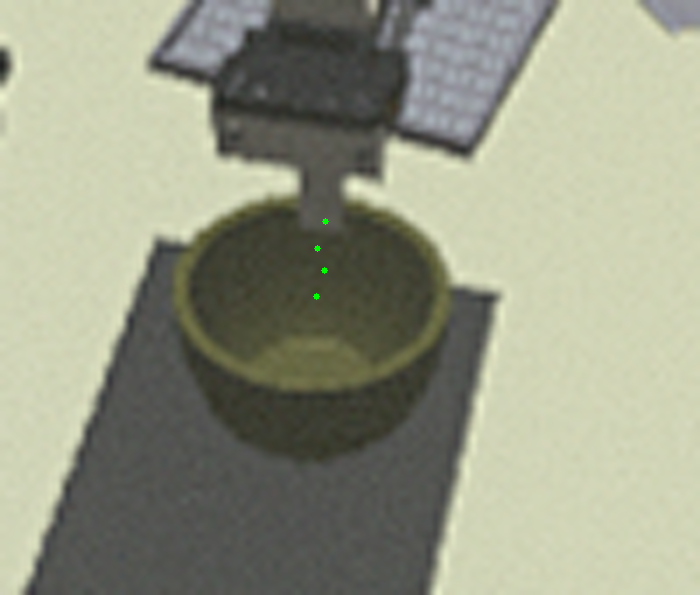

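The fingertip shows at pixel (336,222), clearly above where the TCP reading puts it. So the real tips sit about 30 mm higher than the interface text says. I'll go down in steps and measure that offset.

Emit:
{"name": "carry_out", "arguments": {"increments": [[0,0,0,0,0,0.01,-0.2],[0,0,0,0,0,0.01,-0.2],[0,0,0,0,0,0.005,-0.2],[0,0,0,0,0,0,-0.2]]}}

```text
time: 6.25
tool_pos: [0.4791, -0.0684, 0.0482]
ee_rot: [[-0.0, -1.0, -0.002], [-1.0, 0.0, 0.0], [-0.0, 0.002, -1.0]]
contact_force: [-0.8, 0.2, 0.2]
finger_gap: 0.0556
```

```bash
cat > tipv.py <<'E'
from h import *
import sys
np.set_printoptions(precision=4,suppress=True)
s=snap('side',sys.argv[1])[:,:,::-1]
o=ctrl.get_obs();print(o['tool_pos'],o['finger_gap'],o['contact_force'])
x0,y0,f=int(sys.argv[2]),int(sys.argv[3]),7
b=cv2.resize(s[y0:y0+85,x0:x0+100],None,fx=f,fy=f,interpolation=cv2.INTER_CUBIC)
p=np.array(o['tool_pos']);g=o['finger_gap']/2;x=np.array(o['ee_rot'])[:,0]
for sg in(1,-1):
  for dz in (0,.01,.02,.03):
    q=p+sg*g*x+[0,0,dz]
    u,v=proj('side',q)[0]; cv2.circle(b,(int((u+.5-x0)*f),int((v+.5-y0)*f)),2,(0,255,0),-1)
cv2.imwrite('pics/v_'+sys.argv[1],b)
E
python3 tipv.py s4.png 290 190
```

```text
[ 0.4792 -0.0684  0.0487] 0.05586269683407404 [ 0.8349  0.2438 -0.1694]
```

View pics/v_s4.png

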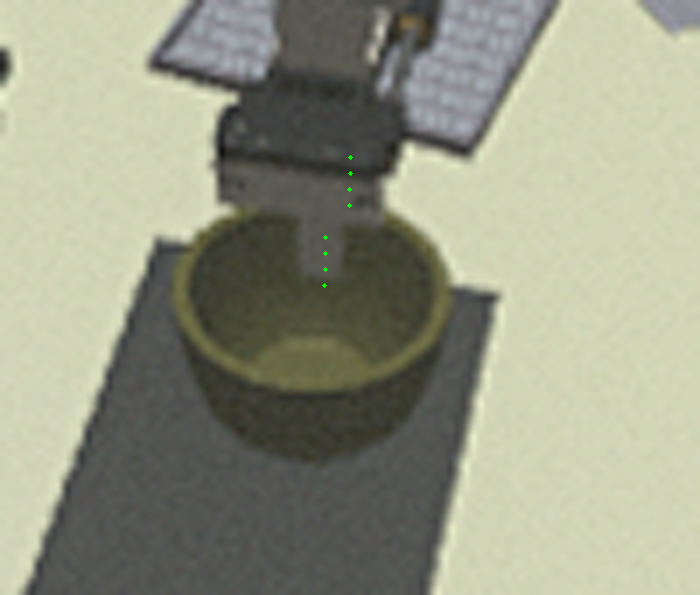

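Emit:
{"name": "carry_out", "arguments": {"increments": [[0,0,0,0,0,0.004,-0.2],[0,0,0,0,0,0,1],[0,0,0,0,0,0,1],[0,0,0,0,0,0,1],[0,0,0,0,0,0,1],[0,0,0,0,0,0,1],[0,0,0,0,0,0,1],[0,0,0,0,0,0,1]], "newtons": 25}}

```text
time: 7.1
tool_pos: [0.4798, -0.0682, 0.0456]
ee_rot: [[-0.0, -1.0, 0.0], [-1.0, 0.0, 0.0], [-0.0, -0.0, -1.0]]
contact_force: [0.1, 1.4, 4.3]
finger_gap: 0.0099
```

Emit:
{"name": "carry_out", "arguments": {"increments": [[0,0,0,0,0,0,1],[0,0,0,0,0,-0.01,1],[0,0,0,0,0,-0.02,1],[0,0,0,0,0,-0.02,1],[0,0,0,0,0,0,1]], "newtons": 30}}

```text
time: 7.6
tool_pos: [0.4807, -0.0689, 0.0976]
ee_rot: [[-0.001, -1.0, 0.003], [-1.0, 0.001, -0.0], [0.0, -0.003, -1.0]]
contact_force: [0.8, -0.6, -1.7]
finger_gap: 0.0081
```

```bash
python3 tipv.py s5.png 290 180
```

```text
[ 0.4803 -0.0688  0.0966] 0.00815746243875891 [-0.3245 -0.1795 -1.6254]
```

View pics/v_s5.png

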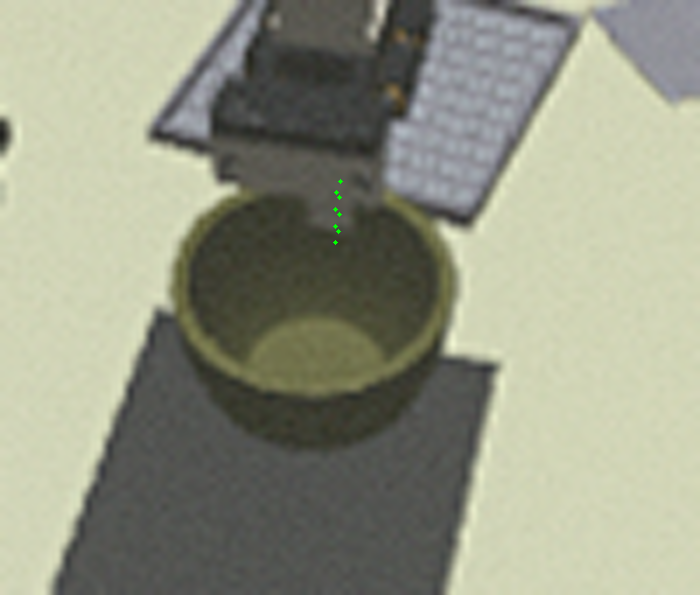

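Emit:
{"name": "carry_out", "arguments": {"increments": [[0,0,0,0.02,-0.003,-0.01,1],[0,0,0,0.03,-0.003,0,1],[0,0,0,0.03,-0.003,0,1],[0,0,0,0.03,-0.003,0,1],[0,0,0,0.03,-0.003,0,1],[0,0,0,0.03,-0.003,0,1],[0,0,0,0.03,-0.003,0,1],[0,0,0,0.03,-0.003,0,1],[0,0,0,0.03,-0.003,0,1],[0,0,0,0.03,-0.003,0,1]]}}

```text
time: 8.65
tool_pos: [0.5089, -0.3596, 0.1042]
ee_rot: [[-0.001, -1.0, -0.002], [-1.0, 0.001, 0.001], [-0.001, 0.002, -1.0]]
contact_force: [-0.0, 0.4, -1.1]
finger_gap: 0.0079
```

```bash
python3 tipv.py s6.png 290 120;python3 - <<'E'
from h import *
np.set_printoptions(precision=4,suppress=True)
snap('top','t6.png')
for n in('top','side'):
  for d in ctrl.place_of('bowl',n): print(n,round(d['score'],2),np.array(d['point']))
E
```

```text
[ 0.5087 -0.3659  0.1044] 0.007653477396636731 [ 0.8975 -6.1829 -1.4001]
side 0.57 [ 0.5066 -0.3132  0.0532]
```

View pics/v_s6.png

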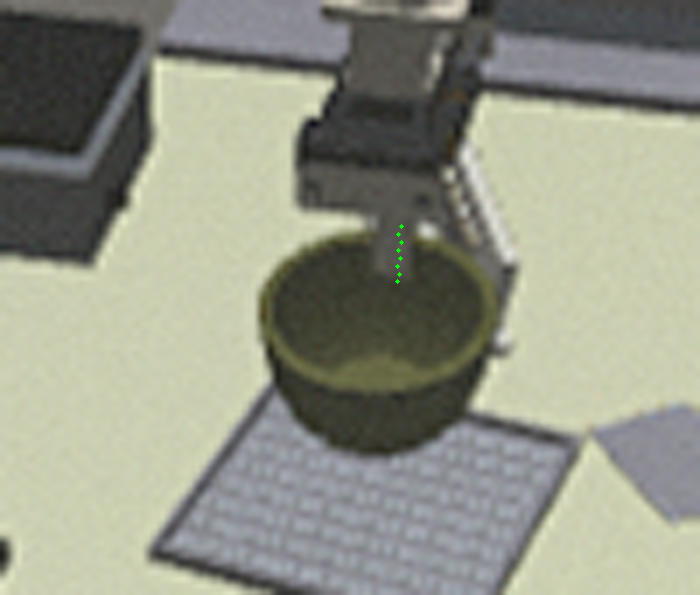

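Emit:
{"name": "carry_out", "arguments": {"increments": [[0,0,0,-0.006,0,0,1],[0,0,0,0,0,0.02,1],[0,0,0,0,0,0.02,1],[0,0,0,0,0,0.01,1],[0,0,0,0,0,0,1],[0,0,0,0,0,0,1]]}}

```text
time: 9.45
tool_pos: [0.5099, -0.3511, 0.0557]
ee_rot: [[0.001, -1.0, -0.0], [-1.0, -0.001, 0.001], [-0.001, 0.0, -1.0]]
contact_force: [0.3, 0.5, 4.4]
finger_gap: 0.0079
```

```bash
python3 tipv.py s7.png 290 120
```

```text
[ 0.51   -0.351   0.0558] 0.0081998917161239 [-1.1032  1.0563  4.6768]
```

View pics/v_s7.png

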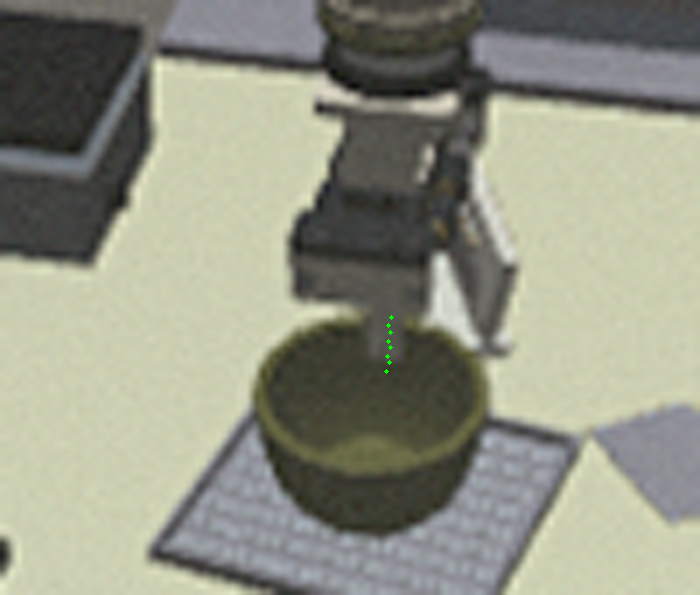

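Emit:
{"name": "carry_out", "arguments": {"increments": [[0,0,0,0,0,0.002,1],[0,0,0,0,0,0,0.6],[0,0,0,0,0,0,0.4],[0,0,0,0,0,0,0.2],[0,0,0,0,0,0,0.2],[0,0,0,0,0,0,0.2],[0,0,0,0,0,-0.02,0.2],[0,0,0,0,0,-0.04,0.2],[0,0,0,0,0,-0.04,0.2],[0,0,0,0,0,-0.03,0.2]]}}

```text
time: 10.5
tool_pos: [0.5099, -0.3527, 0.1857]
ee_rot: [[-0.001, -1.0, 0.001], [-1.0, 0.001, -0.001], [0.001, -0.001, -1.0]]
contact_force: [0.7, -0.8, 0.4]
finger_gap: 0.0371
```

Emit:
{"name": "carry_out", "arguments": {"increments": [[0,0,0,-0.04,0,0,-0.2],[0,0,0,-0.045,0,0,-0.2],[0,0,0,-0.045,0,0,-0.2],[0,0,0,-0.045,0,0,-0.2],[0,0,0,-0.045,0,0,-0.2],[0,0,0,-0.045,0,0,-0.2]]}}

```text
time: 11.1
tool_pos: [0.5094, -0.0857, 0.1835]
ee_rot: [[-0.001, -1.0, 0.0], [-1.0, 0.001, 0.0], [-0.0, -0.0, -1.0]]
contact_force: [0.6, -0.2, 0.4]
finger_gap: 0.056
```

```bash
python3 - <<'E'
from h import *
np.set_printoptions(precision=4,suppress=True)
t=snap('top','t8.png');s=snap('side','s8.png')
for n in('top','side'):
  for q in('bowl','tray','quad1'):
    for d in ctrl.place_of(q,n): print(n,q,round(d['score'],2),np.array(d['point']))
a=cv2.resize(t[160:260,300:430],None,fx=3,fy=3,interpolation=cv2.INTER_CUBIC); b=cv2.resize(s[140:240,290:420],None,fx=3,fy=3,interpolation=cv2.INTER_CUBIC)
cv2.imwrite('pics/c8.png',np.hstack([a,b])[:,:,::-1])
E
```

```text
top bowl 0.86 [ 0.5071 -0.3024  0.0063]
top tray 0.64 [ 0.5076 -0.2989 -0.0023]
top quad1 0.64 [0.5947 0.2472 0.0077]
top quad1 0.57 [0.585  0.3516 0.0061]
top quad1 0.54 [0.4192 0.2327 0.0046]
side bowl 0.64 [ 0.5069 -0.3029  0.0029]
side tray 0.76 [ 0.5107 -0.2982 -0.0077]
side quad1 0.98 [0.5854 0.3497 0.0019]
side quad1 0.7 [0.5933 0.2488 0.0019]
side quad1 0.62 [0.4118 0.2361 0.0034]
```

View pics/c8.png

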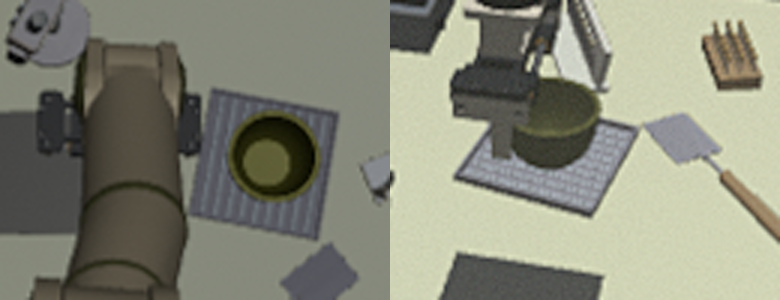

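Both cameras put the bowl upright in the tray at about (0.507, -0.303). Next I'll touch the empty mat to get the true fingertip height.

Emit:
{"name": "carry_out", "arguments": {"increments": [[0,0,0,-0.04,0,0.02,0.15],[0,0,0,0,0,0.03,0.15],[0,0,0,0,0,0.03,0.15],[0,0,0,0,0,0.03,0.15],[0,0,0,0,0,0.03,0.15],[0,0,0,0,0,0.008,0.15],[0,0,0,0,0,0,0.15],[0,0,0,0,0,0,0.15]]}}

```text
time: 12.3
tool_pos: [0.5102, -0.0481, 0.0362]
ee_rot: [[-0.002, -1.0, 0.001], [-1.0, 0.002, -0.0], [0.0, -0.001, -1.0]]
contact_force: [0.5, 0.4, 0.5]
finger_gap: 0.0394
```

```bash
python3 tipv.py s9.png 290 180
```

```text
[ 0.5104 -0.048   0.0366] 0.039388797845013625 [ 0.3738 -0.3944  0.2115]
```

View pics/v_s9.png

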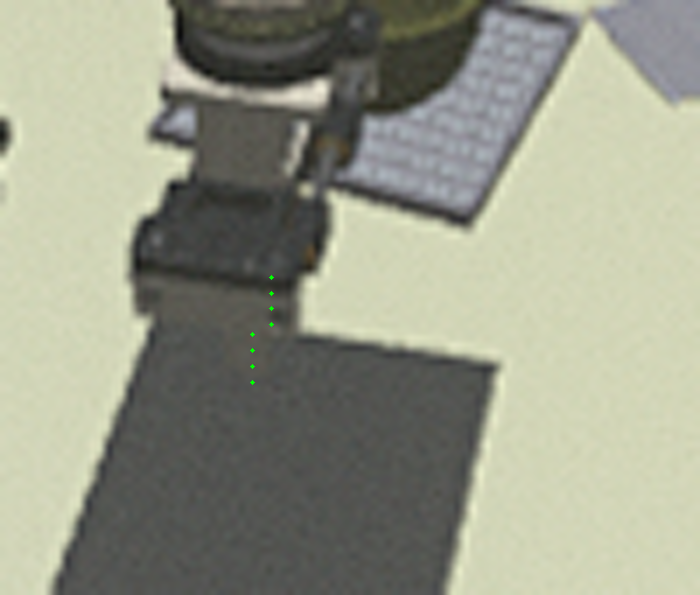

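Emit:
{"name": "carry_out", "arguments": {"increments": [[0,0,0,0,0,0.004,0.15],[0,0,0,0,0,0.003,0.15],[0,0,0,0,0,0.003,0.15],[0,0,0,0,0,0.003,0.15],[0,0,0,0,0,0,0.15]]}}

```text
time: 12.85
tool_pos: [0.5095, -0.0474, 0.022]
ee_rot: [[-0.0, -1.0, -0.001], [-1.0, 0.0, -0.0], [0.0, 0.001, -1.0]]
contact_force: [-0.5, 0.5, -0.7]
finger_gap: 0.0392
```

Emit:
{"name": "carry_out", "arguments": {"increments": [[0,0,0,0,0,0.003,0.15],[0,0,0,0,0,0.003,0.15],[0,0,0,0,0,0,0.15]]}}

```text
time: 13.15
tool_pos: [0.5095, -0.0475, 0.016]
ee_rot: [[-0.0, -1.0, -0.001], [-1.0, 0.0, -0.0], [0.0, 0.001, -1.0]]
contact_force: [-0.3, 0.6, 0.4]
finger_gap: 0.04
```

Emit:
{"name": "carry_out", "arguments": {"increments": [[0,0,0,0,0,0.002,0.15],[0,0,0,0,0,0.002,0.15],[0,0,0,0,0,0.002,0.15],[0,0,0,0,0,0,0.15]]}}

```text
time: 13.55
tool_pos: [0.5096, -0.0475, 0.0101]
ee_rot: [[-0.001, -1.0, -0.0], [-1.0, 0.001, -0.0], [0.0, 0.0, -1.0]]
contact_force: [-0.2, -0.0, -0.9]
finger_gap: 0.0398
```

Emit:
{"name": "carry_out", "arguments": {"increments": [[0,0,0,0,0,0.002,0.15],[0,0,0,0,0,0.002,0.15],[0,0,0,0,0,0,0.15]]}}

```text
time: 13.85
tool_pos: [0.5097, -0.0475, 0.0061]
ee_rot: [[-0.001, -1.0, -0.0], [-1.0, 0.001, -0.0], [0.0, 0.0, -1.0]]
contact_force: [-0.5, 0.0, 0.3]
finger_gap: 0.0398
```

```bash
python3 - <<'E'
from h import *
s=snap('side','s10.png');b=s[190:270,290:380].astype(float)
b=np.clip((cv2.resize(cv2.GaussianBlur(b,(3,3),0),None,fx=7,fy=7)-30)*2,0,255).astype(np.uint8)
cv2.imwrite('pics/c10.png',b[:,:,::-1])
E
```

```text
(no output)
```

View pics/c10.png

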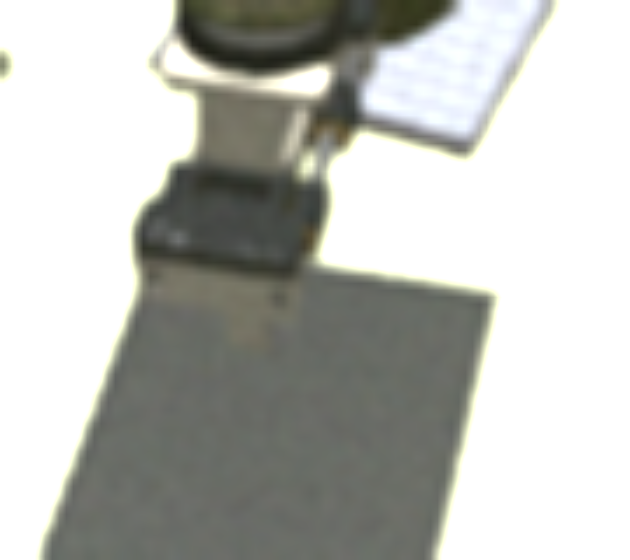

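```bash
python3 - <<'E'
from h import *
for z in (.003,.01,.02,.03,.04): print(z,ray('side',325.7,240,z).round(4))
E
```

```text
0.003 [ 0.5116 -0.0346  0.003 ]
0.01 [ 0.51  -0.028  0.01 ]
0.02 [ 0.5078 -0.0185  0.02  ]
0.03 [ 0.5055 -0.009   0.03  ]
0.04 [0.5033 0.0006 0.04  ]
```

Emit:
{"name": "carry_out", "arguments": {"increments": [[0,0,0,0,0,0.002,0.15],[0,0,0,0,0,0.002,0.15],[0,0,0,0,0,0,0.15]]}}

```text
time: 14.2
tool_pos: [0.5096, -0.0475, 0.0021]
ee_rot: [[-0.001, -1.0, -0.0], [-1.0, 0.001, -0.0], [0.0, 0.0, -1.0]]
contact_force: [-0.0, 0.3, 0.3]
finger_gap: 0.0396
```

Emit:
{"name": "carry_out", "arguments": {"increments": [[0,0,0,0,0,0.002,0.15],[0,0,0,0,0,0.002,0.15],[0,0,0,0,0,0,0.15]]}}

```text
time: 14.5
tool_pos: [0.5096, -0.0475, -0.0019]
ee_rot: [[-0.0, -1.0, -0.0], [-1.0, 0.0, -0.0], [0.0, 0.0, -1.0]]
contact_force: [-0.3, 1.5, 0.6]
finger_gap: 0.0395
```

Emit:
{"name": "carry_out", "arguments": {"increments": [[0,0,0,0,0,0.002,0.15],[0,0,0,0,0,0.002,0.15],[0,0,0,0,0,0,0.15]]}}

```text
time: 14.8
tool_pos: [0.5097, -0.0474, -0.0059]
ee_rot: [[-0.0, -1.0, -0.0], [-1.0, 0.0, 0.0], [-0.0, 0.0, -1.0]]
contact_force: [0.3, 1.0, -0.1]
finger_gap: 0.0394
```

Emit:
{"name": "carry_out", "arguments": {"increments": [[0,0,0,0,0,0.002,0.15],[0,0,0,0,0,0,0.15]]}}

```text
time: 15.0
tool_pos: [0.5097, -0.0475, -0.0077]
ee_rot: [[-0.0, -1.0, -0.0], [-1.0, 0.0, -0.0], [0.0, 0.0, -1.0]]
contact_force: [-0.7, -0.1, 0.5]
finger_gap: 0.0393
```

Emit:
{"name": "carry_out", "arguments": {"increments": [[0,0,0,0,0,0.002,0.15],[0,0,0,0,0,0,0.15]]}}

```text
time: 15.2
tool_pos: [0.5098, -0.0475, -0.008]
ee_rot: [[-0.001, -1.0, 0.001], [-1.0, 0.001, -0.0], [0.0, -0.001, -1.0]]
contact_force: [-3.9, 0.3, 26.8]
finger_gap: 0.0395
```

Emit:
{"name": "carry_out", "arguments": {"increments": [[0,0,0,0,0,0.002,0.15],[0,0,0,0,0,0,0.15]]}}

```text
time: 15.4
tool_pos: [0.5099, -0.0475, -0.0081]
ee_rot: [[-0.001, -1.0, 0.002], [-1.0, 0.001, -0.0], [0.0, -0.002, -1.0]]
contact_force: [-8.8, 1.4, 58.3]
finger_gap: 0.0396
```

```bash
python3 - <<'E'
from h import *
s=snap('side','s11.png');b=s[190:270,290:380].astype(float)
b=np.clip((cv2.resize(cv2.GaussianBlur(b,(3,3),0),None,fx=7,fy=7)-30)*2,0,255).astype(np.uint8)
cv2.imwrite('pics/c11.png',b[:,:,::-1]);o=ctrl.get_obs();print(o['tool_pos'],o['contact_force'])
E
```

```text
[ 0.50983527 -0.04749576 -0.00812098] [-8.90288352  1.52987992 58.25855389]
```

View pics/c11.png

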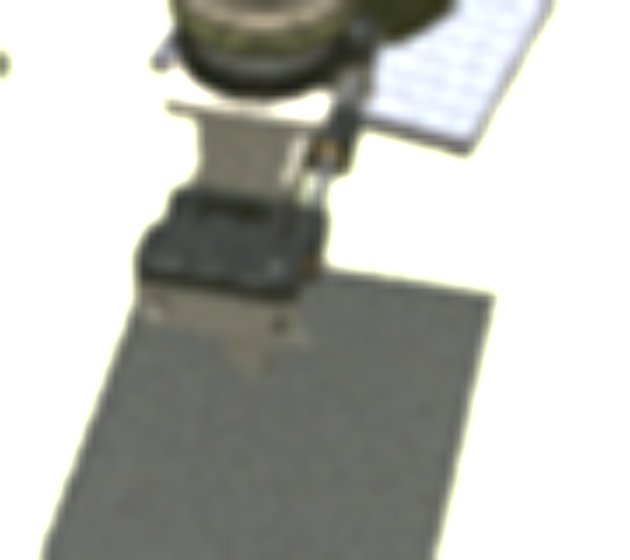

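Emit:
{"name": "carry_out", "arguments": {"increments": [[0,0,0,0,0,-0.01,0.15],[0,0,0,0,0,-0.04,0.15],[0,0,0,0,0,-0.04,0.15],[0,0,0,0,0,0,0.15]]}}

```text
time: 15.85
tool_pos: [0.5119, -0.0477, 0.0825]
ee_rot: [[-0.001, -1.0, 0.007], [-1.0, 0.001, -0.0], [0.0, -0.007, -1.0]]
contact_force: [-0.5, 0.0, -0.5]
finger_gap: 0.0399
```

```bash
python3 - <<'E'
from h import *
for px,z,yp in(((336.4,197.1),.1863,-.071+.0277),((336,222.6),.0852,-.0416),((335.7,229.7),.0595,-.0684+.0279),((325.7,242.9),.003,-.0475+.0198)):
    print(ray('side',*px,z).round(4),'pad y',round(yp,4))
E
```

```text
[ 0.4797 -0.0403  0.1863] pad y -0.0433
[ 0.4789 -0.0376  0.0852] pad y -0.0416
[ 0.4784 -0.0322  0.0595] pad y -0.0405
[ 0.5086 -0.0219  0.003 ] pad y -0.0277
```

```bash
cat > quads.py <<'E'
from h import *
import sys
np.set_printoptions(precision=4,suppress=True)
def quads(im,box,n='top',f=6,z=.035,show=None):
    x0,x1,y0,y1=box
    b=cv2.resize(im[y0:y1,x0:x1],None,fx=f,fy=f,interpolation=cv2.INTER_CUBIC).astype(int)
    m=((b[:,:,0]-b[:,:,2]>18)&(b.sum(2)>270)).astype(np.uint8)
    m=cv2.morphologyEx(m,cv2.MORPH_CLOSE,np.ones((13,13),np.uint8))
    k,l,st,c=cv2.connectedComponentsWithStats(m)
    out=[]
    for i in range(1,k):
        if st[i,4]<f*f*50: continue
        ys,xs=np.nonzero(l==i)
        P=np.array([ray(n,(u+.5)/f-.5+x0,(v+.5)/f-.5+y0,z) for u,v in zip(xs[::5],ys[::5])])[:,:2]
        r=cv2.minAreaRect((P*1000).astype(np.float32)); C=np.cov(P.T); w,V=np.linalg.eigh(C)
        d=V[:,1]; 
        print('comp px',c[i]/f+[x0,y0],'centroid',P.mean(0),'rect',np.array(r[0])/1000,np.array(r[1]),r[2],'pca',np.degrees(np.arctan(d[1]/d[0])))
    return m,b
if __name__=='__main__':
    im=snap('top',sys.argv[1]); m,b=quads(im,[int(v) for v in sys.argv[2:6]])
    b=np.clip(b,0,255).astype(np.uint8); cs,_=cv2.findContours(m,cv2.RETR_EXTERNAL,cv2.CHAIN_APPROX_NONE); cv2.drawContours(b,cs,-1,(255,0,0),1)
    cv2.imwrite('pics/q_'+sys.argv[1],b[:,:,::-1])
E
python3 quads.py t12.png 210 275 175 255
```

```text
comp px [254.7862 191.7105] centroid [0.5903 0.2499] rect [0.5935 0.2485] [60.3962 27.3675] 11.589558601379395 pca 18.622224275091487
comp px [229.9496 191.6109] centroid [0.5889 0.3514] rect [0.5858 0.3488] [64.4447 28.294 ] 9.12587833404541 pca -1.7489324735202025
comp px [230.0334 215.6311] centroid [0.4898 0.3464] rect [0.4887 0.3461] [55.2379 53.4994] 0.979556143283844 pca -1.4942968711951954
comp px [255.7666 234.1045] centroid [0.4165 0.239 ] rect [0.4176 0.2382] [60.7917 28.452 ] 13.209630966186523 pca 7.974176629282564
```

View pics/q_t12.png

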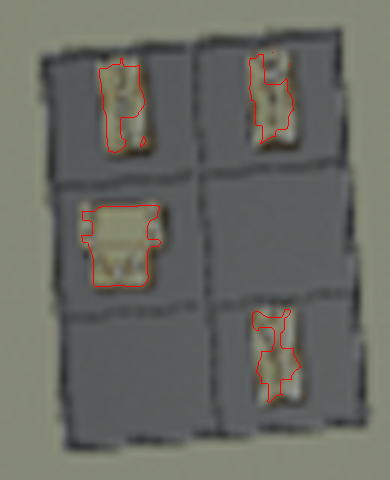

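```bash
cat > fit.py <<'E'
from h import *
from scipy.optimize import minimize
np.set_printoptions(precision=4,suppress=True)
def corners(x,y,yaw,zb,grow=0):
    c,s=np.cos(yaw),np.sin(yaw); L=[]
    for hx,hy,zs in((.032,.015,(0,.026)),(.030,.007,(.034,))):
        for a in(-1,1):
            for b in(-1,1):
                for z in zs:
                    X=a*(hx+grow);Y=b*(hy+grow);L.append([x+c*X-s*Y,y+s*X+c*Y,zb+z])
    return np.array(L)
F=4
def hull(n,x,y,yaw,zb,box,grow=0):
    x0,x1,y0,y1=box
    p=(proj(n,corners(x,y,yaw,zb,grow))+.5-[x0,y0])*F
    m=np.zeros(((y1-y0)*F,(x1-x0)*F),np.uint8)
    cv2.fillConvexPoly(m,cv2.convexHull((p*16).astype(np.int32)),1,shift=4); return m.astype(bool)
def fit(ims,x,y,zb,yaw0=0.1,bgd=None):
    W={}
    for n,im in ims.items():
        u,v=proj(n,[x,y,zb+.015])[0]; h=22 if n=='top' else 45
        box=[int(max(u-h,0)),int(u+h),int(max(v-h,0)),int(min(v+h,400))]
        crop=im[box[2]:box[3],box[0]:box[1]].astype(np.float32)
        g=crop[:,:,0]*.5+crop[:,:,1]*.5+1.0*(crop[:,:,0]-crop[:,:,2])
        m=hull(n,x,y,yaw0,zb,box,.008); gg=cv2.resize(g,None,fx=F,fy=F,interpolation=cv2.INTER_LINEAR)
        ring=hull(n,x,y,yaw0,zb,box,.016)&~m
        bg=np.median(gg[ring]); fg=np.percentile(gg[m],85)
        W[n]=(np.clip((gg-bg)/(fg-bg),-.3,1),box)
    def cost(p,each=False):
        o=[]
        for n,(g,box) in W.items():
            i=hull(n,p[0],p[1],p[2],zb,box); r=hull(n,p[0],p[1],p[2],zb,box,.006)&~i
            o.append(-(g[i].mean()-g[r].mean()))
        return o if each else sum(o)
    best=None
    for y0 in np.radians([-10,-3,4,11,18]):
        for dx in(-.004,.004):
          r=minimize(lambda q:cost([q[0]/1000,q[1]/1000,q[2]/50]),[x*1000+dx*1000,y*1000,y0*50],method='Nelder-Mead',options=dict(initial_simplex=np.array([[x*1000+dx*1000,y*1000,y0*50],[x*1000+4,y*1000,y0*50],[x*1000,y*1000+4,y0*50],[x*1000,y*1000,y0*50+5]]),xatol=.2,fatol=1e-4))
          if best is None or r.fun<best.fun: best=r
    q=best.x; p=[q[0]/1000,q[1]/1000,q[2]/50]
    print('fit',np.array(p[:2]),'yaw',round(np.degrees(p[2]),1),cost(p,True)); return p,W
def overlay(n,im,ps,zb,fn,box,f):
    b=cv2.resize(im[box[2]:box[3],box[0]:box[1]],None,fx=f,fy=f,interpolation=cv2.INTER_CUBIC)
    for p in ps:
        c=(proj(n,corners(*p,zb))+.5-[box[0],box[2]])*f
        for idx in ((1,3,7,5),(0,2,6,4),(8,9,11,10)):
            cv2.polylines(b,[c[list(idx)].astype(np.int32)],True,(255,0,0),1)
    cv2.imwrite('pics/'+fn,b[:,:,::-1])
E
cat > runfit.py <<'E'
from fit import *
ims={n:snap(n,'f1_%s.png'%n) for n in('top','side')}
ps=[fit(ims,x,y,.004)[0] for x,y in((.5855,.349),(.592,.2485),(.4145,.234))]
overlay('side',ims['side'],ps,.004,'f1s.png',[235,365,285,380],6)
overlay('top',ims['top'],ps,.004,'f1t.png',[210,280,175,255],7)
for q in('arch',):
  for n in('top','side'):
    for i in (0,1): fit({n:ims[n]},.5855,.349,.004) if i==0 else fit({n:ims[n]},.4145,.234,.004)
E
python3 runfit.py
```

```text
Traceback (most recent call last):
  File "runfit.py", line 3, in <module>
    ps=[fit(ims,x,y,.004)[0] for x,y in((.5855,.349),(.592,.2485),(.4145,.234))]
        ~~~^^^^^^^^^^^^^^
  File "fit.py", line 38, in fit
    r=minimize(lambda q:cost([q[0]/1000,q[1]/1000,q[2]/50]),[x*1000+dx*1000,y*1000,y0*50],method='Nelder-Mead',options=dict(initial_simplex=np.array([[x*1000+dx*1000,y*1000,y0*50],[x*1000+4,y*1000,y0*50],[x*1000,y*1000+4,y0*50],[x*1000,y*1000,y0*50+5]]),xatol=.2,fatol=1e-4))
  File "fit.py", line 38, in <lambda>
    r=minimize(lambda q:cost([q[0]/1000,q[1]/1000,q[2]/50]),[x*1000+dx*1000,y*1000,y0*50],method='Nelder-Mead',options=dict(initial_simplex=np.array([[x*1000+dx*1000,y*1000,y0*50],[x*1000+4,y*1000,y0*50],[x*1000,y*1000+4,y0*50],[x*1000,y*1000,y0*50+5]]),xatol=.2,fatol=1e-4))
                        ~~~~^^^^^^^^^^^^^^^^^^^^^^^^^^^^^^^
  File "fit.py", line 32, in cost
    i=hull(n,p[0],p[1],p[2],zb,box); r=hull(n,p[0],p[1],p[2],zb,box,.006)&~i
                                       ~~~~^^^^^^^^^^^^^^^^^^^^^^^^^^^^^^
  File "fit.py", line 15, in hull
    p=(proj(n,corners(x,y,yaw,zb,grow))+.5-[x0,y0])*F
       ~~~~^^^^^^^^^^^^^^^^^^^^^^^^^^^^
  File "h.py", line 12, in proj
    K,r,t=cam(n); return cv2.projectPoints(np.array(P,float).reshape(-1,1,3),r,t,K,None)[0].reshape(-1,2)
          ~~~^^^
  File "h.py", line 4, in cam
    p=ctrl.camera_params(n); K=np.array([[p['fx'],0,p['cx']],[0,p['fy'],p['cy']],[0,0,1.]])
ValueError: time passes only in moves, steps and waits
```

```bash
sed -i 's/^def cam/import functools\n@functools.cache\ndef cam/' h.py; python3 runfit.py; python3 -c "
from h import *;print(ctrl.get_obs()['time'])"
```

```text
fit [0.588 0.351] yaw 10.1 [np.float32(-0.7309711), np.float32(-0.48565134)]
fit [0.597  0.2499] yaw 7.8 [np.float32(-0.7494373), np.float32(-0.44252068)]
fit [0.418  0.2392] yaw 6.9 [np.float32(-0.75821006), np.float32(-0.4657868)]
fit [0.5886 0.3532] yaw 8.3 [np.float32(-0.77151656)]
fit [0.4196 0.241 ] yaw 7.2 [np.float32(-0.7885393)]
fit [0.5889 0.3379] yaw 7.4 [np.float32(-0.70348483)]
fit [0.419  0.2229] yaw 7.7 [np.float32(-0.66826516)]
16.1
```

View pics/f1s.png

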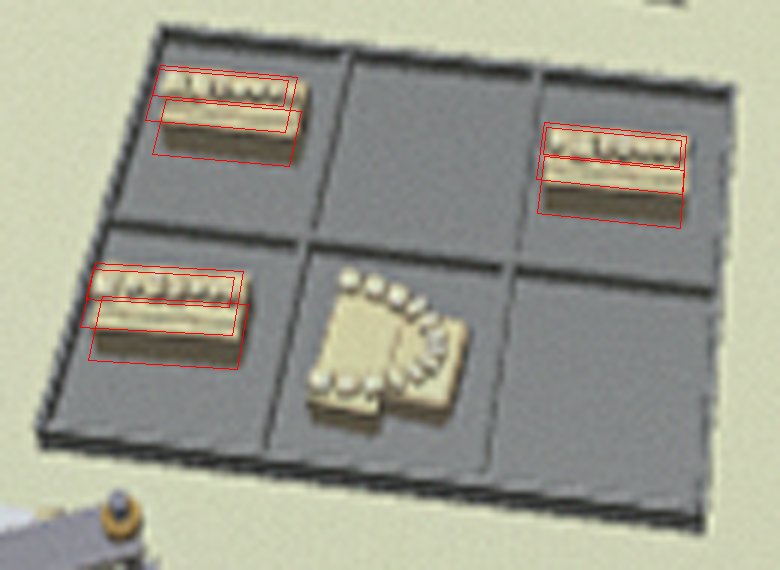

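View pics/f1t.png

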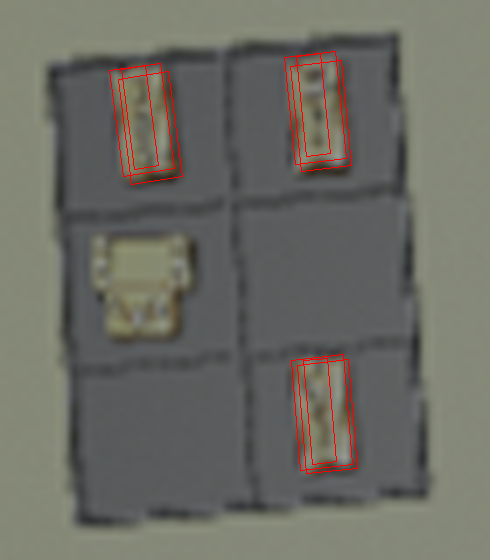

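Emit:
{"name": "carry_out", "arguments": {"increments": [[0,0,0,-0.01,0.01,-0.03,0],[0,0,0,-0.035,0,-0.02,0],[0,0,0,-0.045,0,0,0],[0,0,0,-0.045,0,0,0],[0,0,0,-0.045,0,0,0],[0,0,0,-0.045,-0.01,0,0],[0,0,0,-0.045,-0.02,0,0],[0,0,0,-0.045,-0.02,0,0],[0,0,0,-0.045,-0.02,0,0],[0,0,0,-0.035,-0.015,0,0]]}}

```text
time: 17.1
tool_pos: [0.5849, 0.3506, 0.1263]
ee_rot: [[0.001, -1.0, -0.002], [-1.0, -0.001, -0.001], [0.001, 0.002, -1.0]]
contact_force: [0.8, -0.4, 0.8]
finger_gap: 0.0461
```

Emit:
{"name": "carry_out", "arguments": {"increments": [[0,0,-7,0,0,0,0],[0,0,0,0,0,0,0]]}}

```text
time: 17.3
tool_pos: [0.5841, 0.3482, 0.1259]
ee_rot: [[0.125, -0.992, -0.003], [-0.992, -0.125, -0.002], [0.001, 0.003, -1.0]]
contact_force: [-0.5, -1.0, -0.2]
finger_gap: 0.0468
```

```bash
python3 - <<'E'
from fit import *
o=ctrl.get_obs();print(o['tool_pos'],o['finger_gap'])
ims={n:snap(n,'g1_%s.png'%n) for n in('top','side')}
for n in('top','side'):
  d=ctrl.silhouettes('mat',n)[0]; m=d['mask'].astype(np.uint8)
  c=max(cv2.findContours(m,cv2.RETR_EXTERNAL,cv2.CHAIN_APPROX_NONE)[0],key=cv2.contourArea)
  h=cv2.convexHull(c)[:,0].astype(float)
  H=np.array([ray(n,u,v,.003)[:2] for u,v in h]); r=cv2.minAreaRect((H*1000).astype(np.float32)); print(n,d['score'],r)
im=ims['side'];cv2.imwrite('pics/g1.png',cv2.resize(im[230:380,200:370],None,fx=4.5,fy=4,interpolation=cv2.INTER_CUBIC)[:,:,::-1])
cv2.imwrite('pics/g1m.png',cv2.resize(im[215:290,285:370],None,fx=8,fy=8,interpolation=cv2.INTER_CUBIC)[:,:,::-1])
E
```

```text
[0.5841 0.3482 0.1259] 0.04675496310869218
top 0.56 ((494.74029541015625, 17.604721069335938), (178.2699432373047, 236.94992065429688), 1.7085596323013306)
side 0.71 ((489.4386901855469, 16.443618774414062), (169.28163146972656, 230.41014099121094), 0.10949316620826721)
```

View pics/g1.png

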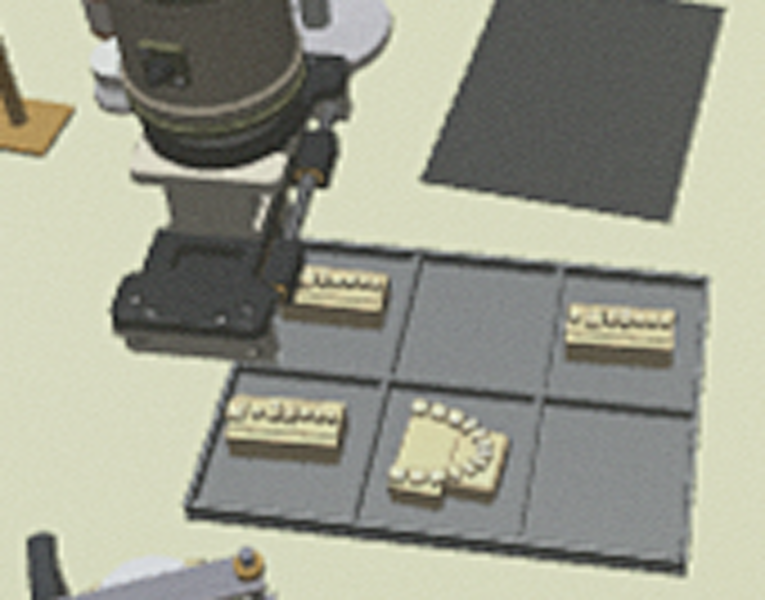

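View pics/g1m.png

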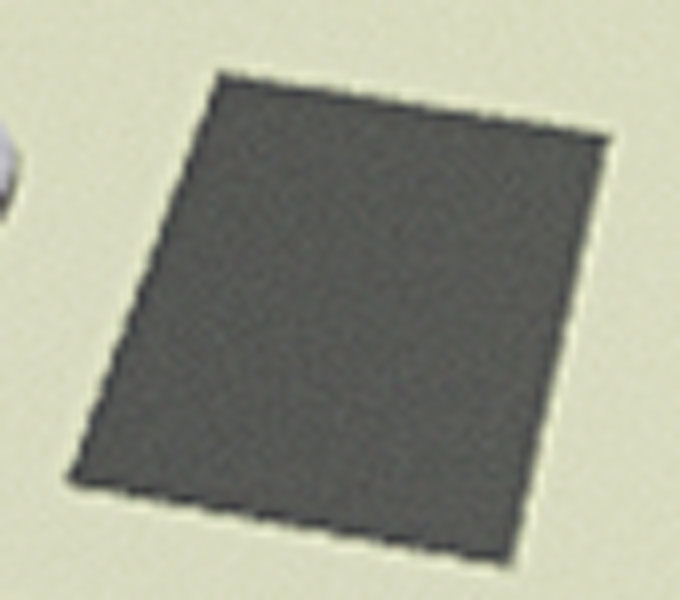

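```bash
python3 - <<'E'
from h import *
P=np.array([ray('side',u/8-.5+.5*0+285,v/8-.5+215,.003)[:2] for u,v in((220,73),(609,135),(510,565),(68,487))]);print(P.round(4),P.mean(0))
for i,j in((1,0),(2,3),(1,2),(0,3)):
  d=P[j]-P[i]; print(np.linalg.norm(d).round(4),np.degrees(np.arctan2(d[1],d[0])).round(2))
# subpixel lines on both cams
im={'side':cv2.imread('pics/g1_side.png'),'top':cv2.imread('pics/g1_top.png')}
for n,box in(('side',[285,370,215,290]),('top',[275,350,185,250])):
  f=4;g=cv2.resize(im[n][box[2]:box[3],box[0]:box[1]].mean(2).astype(np.float32),None,fx=f,fy=f,interpolation=cv2.INTER_LINEAR)
  m=(g<115).astype(np.uint8); c=max(cv2.findContours(m,cv2.RETR_EXTERNAL,cv2.CHAIN_APPROX_NONE)[0],key=cv2.contourArea)[:,0]
  W=np.array([ray(n,(u+.5)/f-.5+box[0],(v+.5)/f-.5+box[2],.003)[:2] for u,v in c])*1000
  r=cv2.minAreaRect(W.astype(np.float32)); print(n,len(c),r)
  # fit sides
  ctr=np.array(r[0]);ang=np.radians(r[2]);
  L=(W-ctr)@np.array([[np.cos(ang),-np.sin(ang)],[np.sin(ang),np.cos(ang)]])
  hx,hy=np.array(r[1])/2
  for ax,h in((0,hx),(1,hy)):
    for s in(-1,1):
      k=(abs(L[:,ax]-s*h)<6)&(abs(L[:,1-ax])<.8*(hy if ax==0 else hx)); p=np.polyfit(L[k,1-ax],L[k,ax],1); print(ax,s,k.sum(),'slope deg',np.degrees(np.arctan(p[0])).round(2),'off',p[1].round(1))
E
```

```text
[[ 0.5752 -0.1   ]
 [ 0.4068 -0.1004]
 [ 0.4063  0.1281]
 [ 0.5735  0.1308]] [0.4904237  0.01460036]
0.1684 0.14
0.1672 0.93
0.2285 90.13
0.2308 90.43
side 821 ((490.977783203125, 14.709617614746094), (167.94007873535156, 228.41619873046875), 0.17649304866790771)
0 -1 172 slope deg -0.14 off -83.0
0 1 164 slope deg -0.02 off 82.9
1 -1 156 slope deg 0.01 off -112.7
1 1 177 slope deg 0.04 off 113.0
top 768 ((492.3444519042969, 14.622383117675781), (176.07974243164062, 233.06033325195312), 0.526498556137085)
0 -1 182 slope deg -0.35 off -86.7
0 1 179 slope deg 1.35 off 86.0
1 -1 135 slope deg 0.0 off -116.5
1 1 135 slope deg 0.24 off 114.2
```

Mat centre is about (0.4915, 0.0145), yaw within 0.5° of world. I'll descend on the first quad, at about (0.586, 0.350).

Emit:
{"name": "carry_out", "arguments": {"increments": [[0,0,0,-0.001,-0.002,0.03,0],[0,0,0,0,0,0.03,0],[0,0,0,0,0,0.03,0],[0,0,0,0,0,0.02,0],[0,0,0,0,0,0.008,0],[0,0,0,0,0,0,0]]}}

```text
time: 18.1
tool_pos: [0.5864, 0.3478, 0.0096]
ee_rot: [[0.12, -0.993, -0.001], [-0.993, -0.12, -0.001], [0.001, 0.002, -1.0]]
contact_force: [-0.0, -0.1, 1.1]
finger_gap: 0.0464
```

```bash
python3 - <<'E'
from h import *
o=ctrl.get_obs();print(o['tool_pos'],o['finger_gap'],o['contact_force'])
im=snap('side','g2.png');cv2.imwrite('pics/g2z.png',cv2.resize(im[255:365,220:330],None,fx=6,fy=5.4,interpolation=cv2.INTER_CUBIC)[:,:,::-1])
E
```

```text
[0.58641609 0.34778591 0.00958337] 0.046379971771344924 [-0.00902556 -0.07084866  1.06276507]
```

View pics/g2z.png

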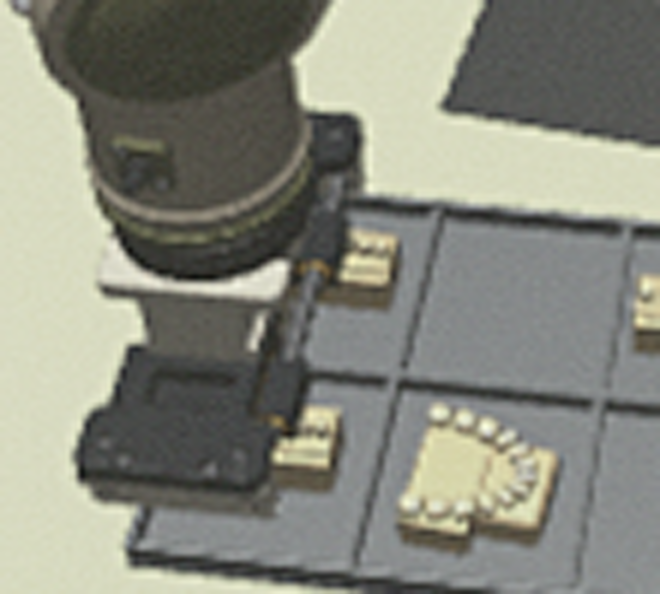

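```bash
python3 - <<'E'
from h import *
for q in([.586,.35,.02],[.5864,.3478,.02],[.5824,.38,.0204],[.583,.39,.06],[.583,.39,.09]):
  u,v=proj('side',q)[0]; print(q,u.round(1),v.round(1),'zoom',((u-220)*6).round(),((v-255)*5.4).round())
E
```

```text
[0.586, 0.35, 0.02] 263.0 336.3 zoom 258.0 439.0
[0.5864, 0.3478, 0.02] 263.1 335.5 zoom 259.0 435.0
[0.5824, 0.38, 0.0204] 260.1 347.2 zoom 241.0 498.0
[0.583, 0.39, 0.06] 256.6 342.2 zoom 220.0 471.0
[0.583, 0.39, 0.09] 255.2 335.3 zoom 211.0 434.0
```

```bash
python3 - <<'E'
from h import *
im=cv2.imread('pics/g2.png');b=im[310:365,225:290].astype(float);b=np.clip((cv2.resize(b,None,fx=11,fy=10,interpolation=cv2.INTER_CUBIC)-20)*1.6,0,255)
cv2.imwrite('pics/g2y.png',b)
E
```

```text
[ WARN:0@1.090] global loadsave.cpp:1063 imwrite_ Unsupported depth image for selected encoder is fallbacked to CV_8U.
```

View pics/g2y.png

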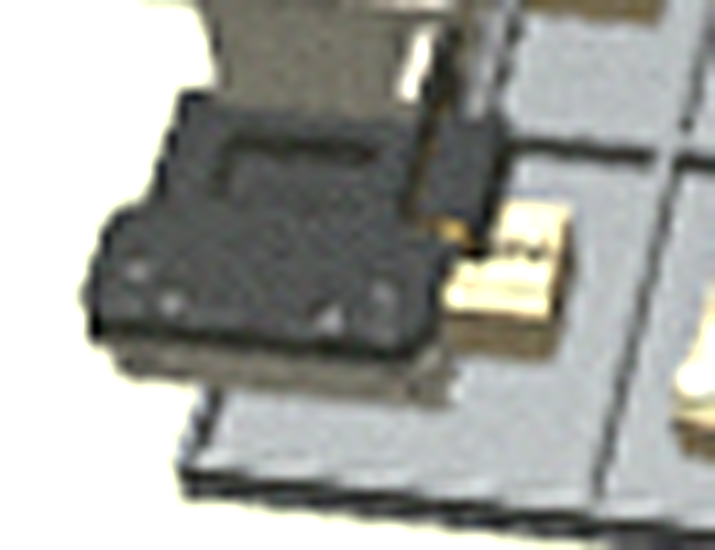

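Emit:
{"name": "carry_out", "arguments": {"increments": [[0,0,0,-0.002,0,0.004,0],[0,0,0,0,0,0.004,0],[0,0,0,0,0,0.003,0],[0,0,0,0,0,0,1],[0,0,0,0,0,0,1],[0,0,0,0,0,0,1],[0,0,0,0,0,0,1],[0,0,0,0,0,0,1],[0,0,0,0,0,0,1]], "newtons": 30}}

```text
time: 19.05
tool_pos: [0.5867, 0.3507, -0.0005]
ee_rot: [[0.121, -0.993, 0.0], [-0.993, -0.121, 0.0], [0.0, -0.0, -1.0]]
contact_force: [-0.2, -0.6, 1.6]
finger_gap: 0.0299
```

Emit:
{"name": "carry_out", "arguments": {"increments": [[0,0,0,0,0,-0.01,1],[0,0,0,0,0,-0.03,1],[0,0,0,0,0,-0.03,1],[0,0,7,0,0,-0.01,1],[0,0,0,0.02,0.03,0,1],[0,0,0,0.03,0.03,0,1],[0,0,0,0.03,0.03,0,1],[0,0,0,0.03,0.017,0,1],[0,0,0,0.03,0,0,1],[0,0,0,0.03,0,0,1]]}}

```text
time: 20.05
tool_pos: [0.479, 0.18, 0.0802]
ee_rot: [[0.001, -1.0, 0.001], [-1.0, -0.001, 0.0], [-0.0, -0.001, -1.0]]
contact_force: [-0.4, -0.2, -0.3]
finger_gap: 0.0299
```

Emit:
{"name": "carry_out", "arguments": {"increments": [[0,0,0,0.03,0,0,1],[0,0,0,0.03,0,0,1],[0,0,0,0.025,0,0,1],[0,0,0,0.009,0,0,1],[0,0,0,0,0,0.03,1],[0,0,0,0,0,0.03,1],[0,0,0,0,0,0.01,1],[0,0,0,0,0,0,1],[0,0,0,0,0,0,1]]}}

```text
time: 20.95
tool_pos: [0.4796, 0.0872, 0.01]
ee_rot: [[0.0, -1.0, 0.0], [-1.0, -0.0, 0.0], [-0.0, -0.0, -1.0]]
contact_force: [0.8, -0.1, -1.1]
finger_gap: 0.0296
```

```bash
python3 - <<'E'
from h import *
o=ctrl.get_obs();print(o['tool_pos'],o['finger_gap'],o['contact_force'])
im=snap('side','g3.png');cv2.imwrite('pics/g3z.png',cv2.resize(im[200:365,220:390],None,fx=4.5,fy=3.6,interpolation=cv2.INTER_CUBIC)[:,:,::-1])
E
```

```text
[0.47962145 0.08724914 0.00997762] 0.029569757440224952 [ 0.83110133 -0.1375059  -1.10722571]
```

View pics/g3z.png

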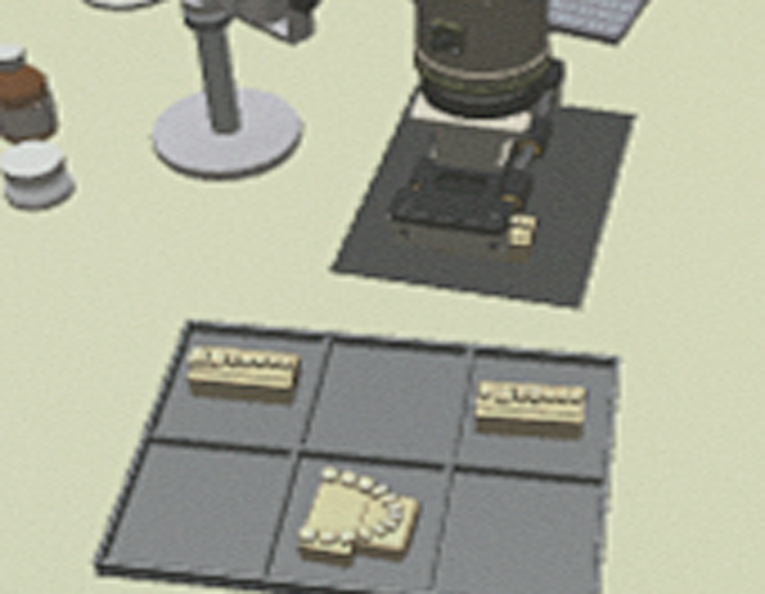

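Quad A is held over the mat, shown at about (335,263). I'll lower and release it.

Emit:
{"name": "carry_out", "arguments": {"increments": [[0,0,0,0,0,0.006,1],[0,0,0,0,0,0.0045,1],[0,0,0,0,0,0,1],[0,0,0,0,0,0,0.3],[0,0,0,0,0,0,0.1],[0,0,0,0,0,0,0.1],[0,0,0,0,0,0,0.1],[0,0,0,0,0,-0.02,0.1],[0,0,0,0,0,-0.04,0.1],[0,0,0,0,0,-0.04,0]]}}

```text
time: 22.0
tool_pos: [0.4788, 0.0866, 0.0996]
ee_rot: [[-0.0, -1.0, -0.002], [-1.0, 0.0, -0.001], [0.001, 0.002, -1.0]]
contact_force: [0.0, 1.2, -0.5]
finger_gap: 0.045
```

Emit:
{"name": "carry_out", "arguments": {"increments": [[0,0,0,-0.04,0,0,0],[0,0,0,-0.042,0,0,0],[0,0,0,-0.04,0,0,0],[0,0,0,-0.04,-0.01,0,0],[0,0,0,0,-0.035,0,0],[0,0,0,0,-0.035,0,0],[0,0,0,0,-0.034,0,0],[0,0,-7,0,0,0,0],[0,0,0,0,0,0,0]]}}

```text
time: 22.9
tool_pos: [0.5939, 0.2482, 0.0985]
ee_rot: [[0.122, -0.992, -0.0], [-0.992, -0.122, -0.0], [0.0, 0.0, -1.0]]
contact_force: [0.4, 0.4, -0.6]
finger_gap: 0.0467
```

```bash
cat > st.py <<'E'
from h import *
import sys
np.set_printoptions(precision=4,suppress=True)
tag=sys.argv[1]
o=ctrl.get_obs();print(o['time'],o['tool_pos'],o['finger_gap'],o['contact_force'])
t=snap('top',tag+'t.png');s=snap('side',tag+'s.png')
a=cv2.resize(t[170:260,205:425],None,fx=3.5,fy=3,interpolation=cv2.INTER_CUBIC);b=cv2.resize(s[140:380,220:400],None,fx=770/180,fy=1.3,interpolation=cv2.INTER_CUBIC)
cv2.imwrite('pics/'+tag+'.png',np.vstack([a,b[:,:770]])[:,:,::-1])
for n in('top','side'):
  for q in sys.argv[2:]:
    for d in ctrl.place_of(q,n): print(n,q,round(d['score'],2),np.array(d['point']))
E
python3 st.py k1 quad1 bowl
```

```text
22.9 [0.5939 0.2482 0.0985] 0.0466563448269414 [ 0.4005  0.3502 -0.6481]
top quad1 0.58 [0.4797 0.0859 0.0073]
top bowl 0.83 [ 0.5073 -0.3018  0.0061]
side quad1 0.9 [0.4143 0.2377 0.001 ]
side quad1 0.76 [0.4788 0.0868 0.0004]
side quad1 0.6 [0.5889 0.2503 0.0014]
side bowl 0.72 [ 0.5052 -0.3016  0.0014]
```

View pics/k1.png

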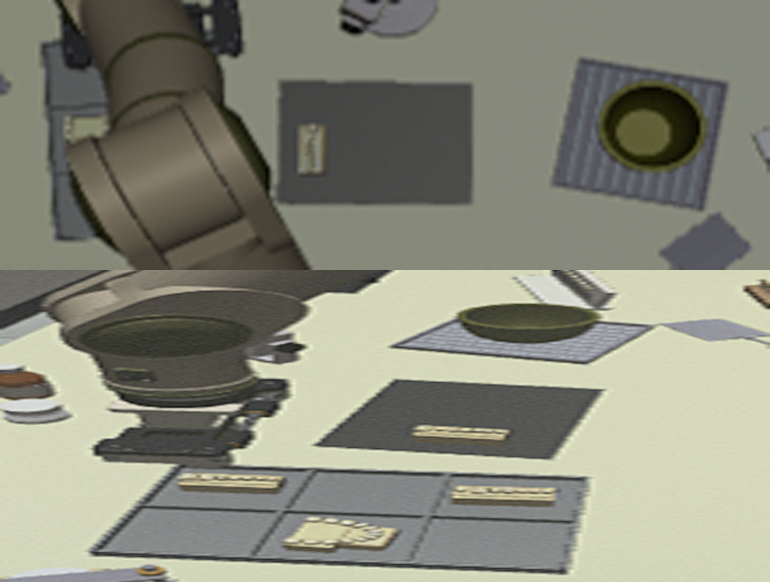

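Emit:
{"name": "carry_out", "arguments": {"increments": [[0,0,0,0,0.002,0.03,0],[0,0,0,0,0,0.03,0],[0,0,0,0,0,0.02,0],[0,0,0,0,0,0.01,0],[0,0,0,0,0,0.005,0],[0,0,0,0,0,0.004,0],[0,0,0,0,0,0,0]]}}

```text
time: 23.9
tool_pos: [0.5918, 0.2486, 0.0003]
ee_rot: [[0.121, -0.993, 0.001], [-0.993, -0.121, 0.0], [-0.0, -0.001, -1.0]]
contact_force: [-0.7, -0.1, -0.0]
finger_gap: 0.0463
```

Emit:
{"name": "carry_out", "arguments": {"increments": [[0,0,0,0,0,0,1],[0,0,0,0,0,0,1],[0,0,0,0,0,0,1],[0,0,0,0,0,0,1],[0,0,0,0,0,0,1],[0,0,0,0,0,0,1]]}}

```text
time: 24.5
tool_pos: [0.5919, 0.2486, 0.0005]
ee_rot: [[0.121, -0.993, 0.001], [-0.993, -0.121, 0.0], [-0.0, -0.001, -1.0]]
contact_force: [-0.5, 0.0, 6.3]
finger_gap: 0.03
```

Emit:
{"name": "carry_out", "arguments": {"increments": [[0,0,0,0,0,-0.01,1],[0,0,0,0,0,-0.03,1],[0,0,0,0,0,-0.03,1],[0,0,7,0,0,-0.01,1],[0,0,0,0,0.03,0,1],[0,0,0,0.01,0.03,0,1],[0,0,0,0.03,0.03,0,1],[0,0,0,0.03,0.022,0,1],[0,0,0,0.03,0,0,1],[0,0,0,0.03,0,0,1]]}}

```text
time: 25.5
tool_pos: [0.4787, 0.1177, 0.0806]
ee_rot: [[0.001, -1.0, 0.0], [-1.0, -0.001, 0.0], [-0.0, -0.0, -1.0]]
contact_force: [0.2, -0.3, -1.0]
finger_gap: 0.0298
```

Emit:
{"name": "carry_out", "arguments": {"increments": [[0,0,0,0.03,0,0,1],[0,0,0,0.03,0,0,1],[0,0,0,0.03,0,0,1],[0,0,0,0.014,0,0,1],[0,0,0,0,0,0,1],[0,0,0,0,0,0,1]]}}

```text
time: 26.1
tool_pos: [0.4796, 0.0148, 0.0802]
ee_rot: [[-0.001, -1.0, 0.0], [-1.0, 0.001, 0.0], [-0.0, -0.0, -1.0]]
contact_force: [0.8, 0.4, -0.9]
finger_gap: 0.0295
```

Emit:
{"name": "carry_out", "arguments": {"increments": [[0,0,0,0,0,0.03,1],[0,0,0,0,0,0.03,1],[0,0,0,0,0,0.01,1],[0,0,0,0,0,0.006,1],[0,0,0,0,0,0.004,1],[0,0,0,0,0,0,1],[0,0,0,0,0,0,0.3],[0,0,0,0,0,0,0.1],[0,0,0,0,0,0,0.1],[0,0,0,0,0,0,0.1]]}}

```text
time: 27.1
tool_pos: [0.4796, 0.0145, 0.0003]
ee_rot: [[-0.001, -1.0, 0.001], [-1.0, 0.001, 0.0], [-0.0, -0.001, -1.0]]
contact_force: [0.3, 0.4, -0.6]
finger_gap: 0.0416
```

Emit:
{"name": "carry_out", "arguments": {"increments": [[0,0,0,0,0,-0.02,0.1],[0,0,0,0,0,-0.04,0.1],[0,0,0,0,0,-0.04,0],[0,0,0,-0.04,0,0,0],[0,0,0,-0.045,0,0,0],[0,0,0,-0.045,0.01,0,0],[0,0,0,-0.045,0.02,0,0],[0,0,0,-0.045,0.034,0,0],[0,0,-7,0,0,0,0],[0,0,0,0,0,0,0]]}}

```text
time: 28.1
tool_pos: [0.4182, 0.2312, 0.1]
ee_rot: [[0.128, -0.992, -0.0], [-0.992, -0.128, 0.0], [-0.0, 0.0, -1.0]]
contact_force: [1.6, -1.4, -0.1]
finger_gap: 0.0465
```

```bash
python3 st.py k2 quad1
```

```text
28.1 [0.4182 0.2312 0.1   ] 0.04651594221634129 [ 1.5633 -1.4268 -0.123 ]
top quad1 0.65 [0.4797 0.0187 0.0081]
top quad1 0.63 [0.4784 0.0849 0.0068]
side quad1 0.6 [ 0.4167  0.2373 -0.0008]
side quad1 0.42 [0.4785 0.0848 0.0001]
```

View pics/k2.png

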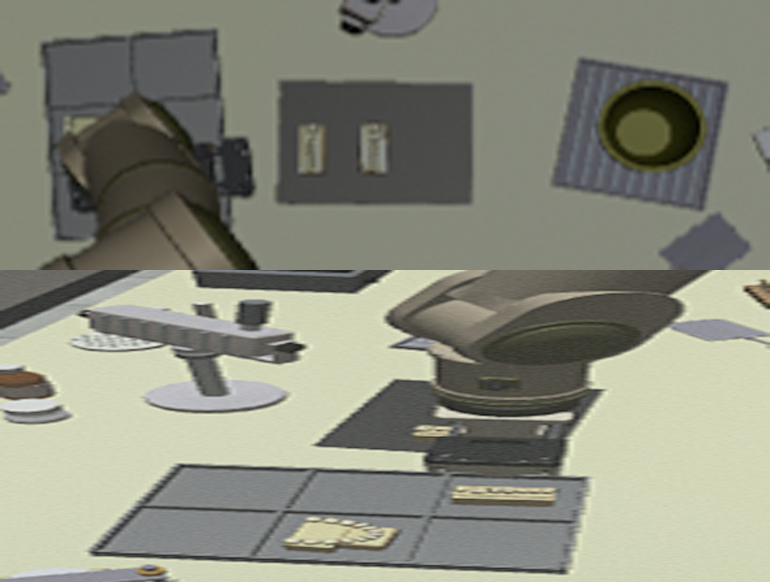

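Emit:
{"name": "carry_out", "arguments": {"increments": [[0,0,0,-0.005,0.002,0.02,0],[0,0,0,0,0,0.03,0],[0,0,0,0,0,0.02,0],[0,0,0,0,0,0.015,0],[0,0,0,0,0,0.008,0],[0,0,0,0,0,0.006,0],[0,0,0,0,0,0,0]]}}

```text
time: 29.0
tool_pos: [0.4171, 0.2335, 0.0006]
ee_rot: [[0.12, -0.993, -0.0], [-0.993, -0.12, -0.0], [0.0, 0.0, -1.0]]
contact_force: [-0.5, -0.4, 0.0]
finger_gap: 0.0465
```

Emit:
{"name": "carry_out", "arguments": {"increments": [[0,0,0,0,0,0,1],[0,0,0,0,0,0,1],[0,0,0,0,0,0,1],[0,0,0,0,0,0,1],[0,0,0,0,0,0,1],[0,0,0,0,0,0,1]]}}

```text
time: 29.6
tool_pos: [0.4172, 0.2345, 0.0015]
ee_rot: [[0.121, -0.993, 0.001], [-0.993, -0.121, 0.001], [-0.001, -0.001, -1.0]]
contact_force: [-0.5, 0.4, 6.6]
finger_gap: 0.0295
```

Emit:
{"name": "carry_out", "arguments": {"increments": [[0,0,0,0,0,-0.01,1],[0,0,0,0,0,-0.03,1],[0,0,0,0,0,-0.03,1],[0,0,7,0,0,-0.01,1],[0,0,0,0.03,-0.02,0,1],[0,0,0,0.03,-0.02,0,1],[0,0,0,0.03,-0.02,0,1],[0,0,0,0.03,-0.003,0,1],[0,0,0,0.03,0,0,1],[0,0,0,0.03,0,0,1]]}}

```text
time: 30.6
tool_pos: [0.4794, 0.0527, 0.0814]
ee_rot: [[-0.001, -1.0, -0.0], [-1.0, 0.001, -0.0], [0.0, 0.0, -1.0]]
contact_force: [-0.5, 0.5, -0.4]
finger_gap: 0.0301
```

Emit:
{"name": "carry_out", "arguments": {"increments": [[0,0,0,0.03,0,0,1],[0,0,0,0.03,0,0,1],[0,0,0,0.03,0,0,1],[0,0,0,0.02,0,0,1],[0,0,0,0,0,0,1],[0,0,0,0,0,0,1]]}}

```text
time: 31.2
tool_pos: [0.4795, -0.0559, 0.0813]
ee_rot: [[-0.002, -1.0, 0.0], [-1.0, 0.002, 0.0], [-0.0, -0.0, -1.0]]
contact_force: [-0.6, -0.0, -1.5]
finger_gap: 0.0297
```

Emit:
{"name": "carry_out", "arguments": {"increments": [[0,0,0,0,0,0.03,1],[0,0,0,0,0,0.03,1],[0,0,0,0,0,0.01,1],[0,0,0,0,0,0.006,1],[0,0,0,0,0,0.004,1],[0,0,0,0,0,0,1],[0,0,0,0,0,0,0.3],[0,0,0,0,0,0,0.1],[0,0,0,0,0,0,0.1],[0,0,0,0,0,0,0.1]]}}

```text
time: 32.2
tool_pos: [0.4799, -0.056, 0.0013]
ee_rot: [[-0.001, -1.0, 0.001], [-1.0, 0.001, -0.0], [0.0, -0.001, -1.0]]
contact_force: [-0.7, 0.3, -0.4]
finger_gap: 0.0416
```

Emit:
{"name": "carry_out", "arguments": {"increments": [[0,0,0,0,0,-0.02,0.1],[0,0,0,0,0,-0.05,0],[0,0,0,0,0,-0.05,-0.3],[0,0,0,0,0,-0.05,-0.3],[0,0,0,0,0,-0.05,-0.3],[0,0,0,0,0,-0.05,-0.3],[0,0,0,0,0,-0.05,-0.3],[0,0,0,0,0,0,-0.3]]}}

```text
time: 33.0
tool_pos: [0.4822, -0.056, 0.3274]
ee_rot: [[-0.001, -1.0, 0.011], [-1.0, 0.001, -0.001], [0.001, -0.011, -1.0]]
contact_force: [0.3, 1.0, -1.5]
finger_gap: 0.0607
```

```bash
python3 st.py k3 quad1 lamp_center lamp_handle bowl; python3 -c "
from h import *;print(ctrl.get_obs()['joints'].round(1) if hasattr(ctrl.get_obs()['joints'],'round') else ctrl.get_obs()['joints'])
s=cv2.imread('pics/k3s.png');cv2.imwrite('pics/k3l.png',cv2.resize(s[60:230,220:400],None,fx=4,fy=3.5,interpolation=cv2.INTER_CUBIC))"
```

```text
33.0 [ 0.4822 -0.056   0.3274] 0.0606582073336427 [ 0.2677  1.0328 -1.4802]
top quad1 0.65 [0.4812 0.0144 0.0091]
top quad1 0.52 [0.5101 0.069  0.0077]
top lamp_center 0.78 [0.6933 0.0016 0.2199]
top lamp_handle 0.76 [0.6327 0.0121 0.3057]
top lamp_handle 0.56 [ 0.5032 -0.2987 -0.0004]
top bowl 0.8 [ 0.5068 -0.2996  0.0056]
side quad1 0.8 [ 0.4774 -0.0586 -0.0001]
side quad1 0.67 [0.508  0.0692 0.003 ]
side quad1 0.58 [ 0.5183 -0.5348  0.0004]
side quad1 0.51 [ 0.4788  0.016  -0.0001]
side lamp_center 0.84 [ 0.6909 -0.0036  0.2219]
side lamp_center 0.15 [0.48   0.0175 0.0014]
side lamp_handle 0.66 [0.6313 0.0086 0.2979]
[  7.5  10.6  -9.  113.7   2.   56.  -92.5]
```

View pics/k3.png

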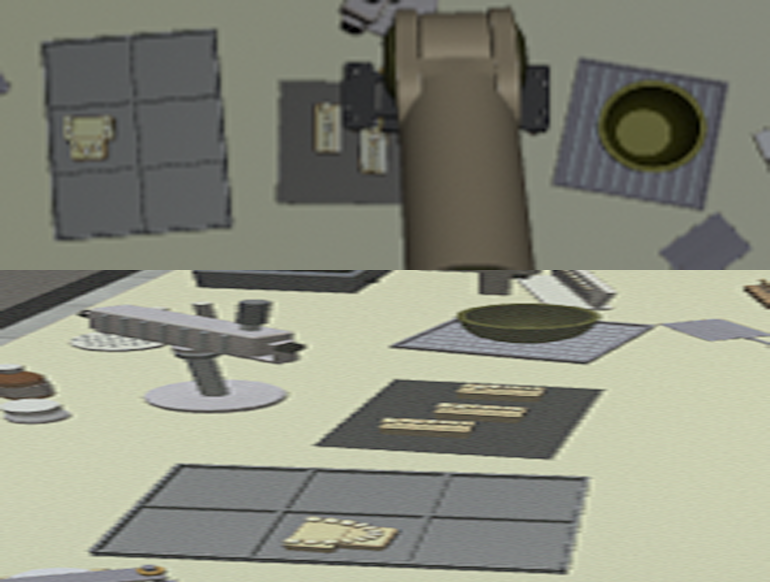

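View pics/k3l.png

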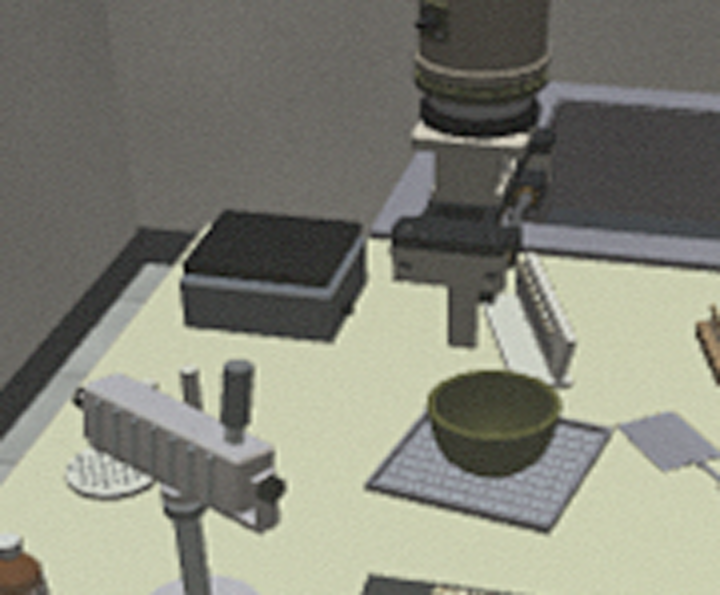

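Quad A has been knocked from (0.479, 0.087) to about (0.509, 0.069). I'll check whether it is still parallel.

```bash
python3 - <<'E'
from fit import *
im=cv2.imread('pics/k3s.png')[:,:,::-1]
b=cv2.resize(im[210:275,290:375],None,fx=9,fy=9,interpolation=cv2.INTER_CUBIC)
cv2.imwrite('pics/k3q.png',b[:,:,::-1])
# top face edge: bright mask of light pixels
f=6;g=cv2.resize(im[205:280,285:375].astype(np.float32),None,fx=f,fy=f,interpolation=cv2.INTER_LINEAR)
m=((g[:,:,0]>120)&(g[:,:,0]-g[:,:,2]>22)).astype(np.uint8)
mat=(np.array([proj('side',[x,y,.003])[0] for x,y in((.575,-.098),(.408,-.098),(.408,.127),(.575,.127))])+.5-[285,205])*f
mm=np.zeros_like(m);cv2.fillConvexPoly(mm,mat.astype(np.int32),1);m&=mm
m=cv2.morphologyEx(m,cv2.MORPH_CLOSE,np.ones((7,7),np.uint8))
k,l,st,c=cv2.connectedComponentsWithStats(m)
for i in range(1,k):
  if st[i,4]<600: continue
  ys,xs=np.nonzero(l==i)
  # lower edge of lit region = front top edge of block at z=.029
  L=[(x,ys[xs==x].max()) for x in np.unique(xs)]; L=L[len(L)//8:-len(L)//8]
  P=np.array([ray('side',(x+.5)/f-.5+285,(y+.5)/f-.5+205,.029)[:2] for x,y in L]); p=np.polyfit(P[:,0],P[:,1],1)
  X=np.array([ray('side',(x+.5)/f-.5+285,(y+.5)/f-.5+205,.029)[0] for x,y in [(xs.min(),ys[xs==xs.min()].mean()),(xs.max(),ys[xs==xs.max()].mean())]])
  print('front edge y',P[:,1].mean(),'xc',X.mean(),X,'yaw',np.degrees(np.arctan(p[0])))
E
```

```text
front edge y -0.037885130869764846 xc 0.47978031833742263 [0.5109 0.4486] yaw 0.05919602933989766
front edge y 0.03217139749949139 xc 0.47960989463955767 [0.511  0.4482] yaw -1.1303692877608045
front edge y 0.08658093200994023 xc 0.5064656215783224 [0.538 0.475] yaw 1.1942137680821483
```

View pics/k3q.png

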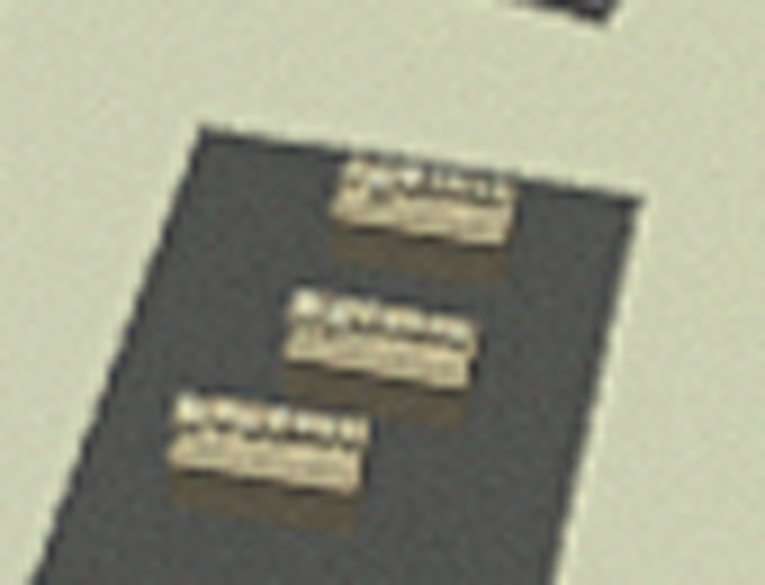

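```bash
python3 - <<'E'
from h import *
t=cv2.imread('pics/g1_top.png');cv2.imwrite('pics/lampz.png',cv2.resize(t[125:190,290:345],None,fx=11,fy=9,interpolation=cv2.INTER_CUBIC))
E
```

```text
(no output)
```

View pics/lampz.png

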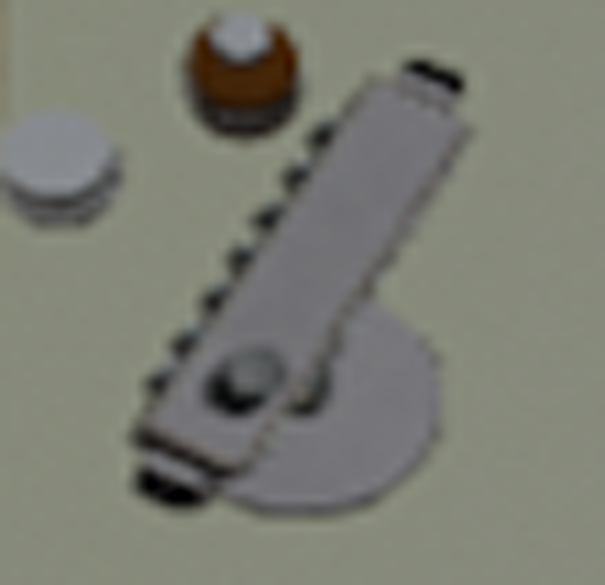

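```bash
python3 - <<'E'
from h import *
a=ray('top',305.0,178.9,.22);b=ray('top',329.0,132.8,.22);d=b-a
print(a,b,(a+b)/2,np.linalg.norm(d),np.degrees(np.arctan2(d[1],d[0])))
print(ray('top',312.7,165.6,.317))
s=np.radians(65);t=.15;print(np.array([.693,-.002])+.098*np.sin(t)*np.array([-np.cos(s),-np.sin(s)])+.06*np.array([-np.sin(s),np.cos(s)]))
E
```

```text
[0.60626562 0.03813157 0.22      ] [ 0.78603464 -0.04878752  0.22      ] [ 0.69615013 -0.00532797  0.22      ] 0.19967931653432383 -25.803965673897604
[0.63396634 0.00914548 0.317     ]
[0.63243231 0.01008428]
```

Emit:
{"name": "carry_out", "arguments": {"increments": [[0,0,-8.1,0,0,-0.035,-0.2],[0,0,-8.1,0,0,0,-0.2],[0,0,-8.1,0,0,0,-0.2],[0,0,-8.1,0,0,0,-0.2],[0,0,-8.1,0,0,0,-0.2],[0,0,-8.1,0,0,0,-0.2],[0,0,-8.1,0,0,0,-0.2],[0,0,-8.3,0,0,0,-0.2],[0,0,0,0,0,0,-0.2]]}}

```text
time: 34.4
tool_pos: [0.4796, -0.0559, 0.3555]
ee_rot: [[0.907, -0.421, -0.001], [-0.421, -0.907, 0.0], [-0.001, 0.0, -1.0]]
contact_force: [0.3, 0.4, -0.6]
finger_gap: 0.0557
```

Emit:
{"name": "carry_out", "arguments": {"increments": [[0,0,0,0.028,-0.031,0,-0.2],[0,0,0,0.028,-0.031,0,-0.2],[0,0,0,0.028,-0.031,0,-0.2],[0,0,0,0.028,-0.031,0,-0.2],[0,0,0,0,0,0,-0.2],[0,0,0,0,0,0,-0.2]]}}

```text
time: 35.0
tool_pos: [0.6337, 0.0096, 0.3546]
ee_rot: [[0.905, -0.425, -0.002], [-0.425, -0.905, 0.0], [-0.002, 0.001, -1.0]]
contact_force: [-0.4, 0.5, -0.2]
finger_gap: 0.0557
```

```bash
cat > lv.py <<'E'
from h import *
import sys
o=ctrl.get_obs();print(o['time'],o['tool_pos'],o['finger_gap'],o['contact_force'],np.array(o['joints']).round(1))
s=snap('side',sys.argv[1]+'s.png');cv2.imwrite('pics/'+sys.argv[1]+'.png',cv2.resize(s[80:260,220:370],None,fx=5,fy=3.3,interpolation=cv2.INTER_CUBIC)[:,:,::-1])
E
python3 lv.py l1
```

```text
35.0 [0.63370602 0.00960231 0.35461941] 0.055722333474755935 [-0.408548    0.46592389 -0.18490761] [  6.3  21.7 -17.7  92.9   7.   66.6 -38.2]
```

View pics/l1.png

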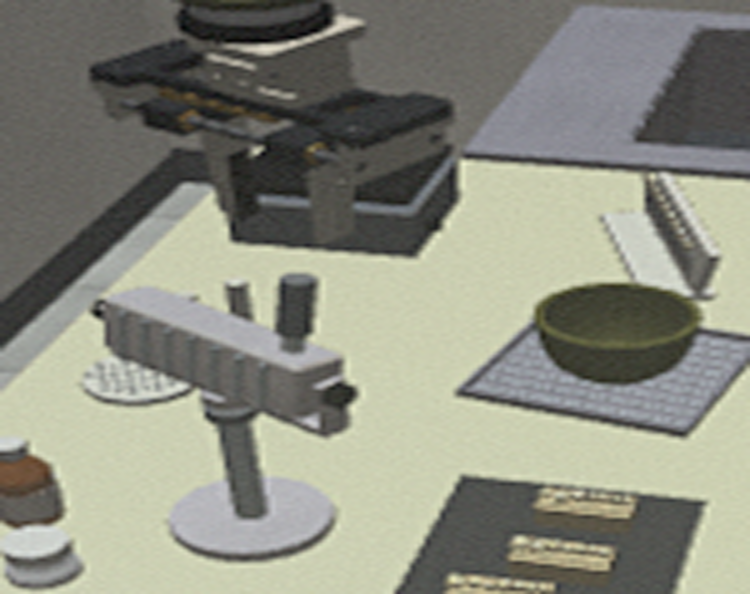

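Emit:
{"name": "carry_out", "arguments": {"increments": [[0,0,0,-0.002,0,0.02,-0.2],[0,0,0,0,0,0.02,-0.2],[0,0,0,0,0,0.02,-0.2],[0,0,0,0,0,0.015,-0.2],[0,0,0,0,0,0.007,-0.2],[0,0,0,0,0,0,-0.2]]}}

```text
time: 35.65
tool_pos: [0.6308, 0.0092, 0.2736]
ee_rot: [[0.905, -0.425, -0.001], [-0.425, -0.905, -0.001], [-0.001, 0.001, -1.0]]
contact_force: [0.1, 1.1, -0.2]
finger_gap: 0.056
```

```bash
python3 lv.py l2
```

```text
35.65 [0.63080271 0.00922294 0.27359614] 0.05600231870661205 [ 0.11154523  1.0916605  -0.19491318] [  5.9  25.  -17.4  99.6   8.7  56.8 -39.8]
```

View pics/l2.png

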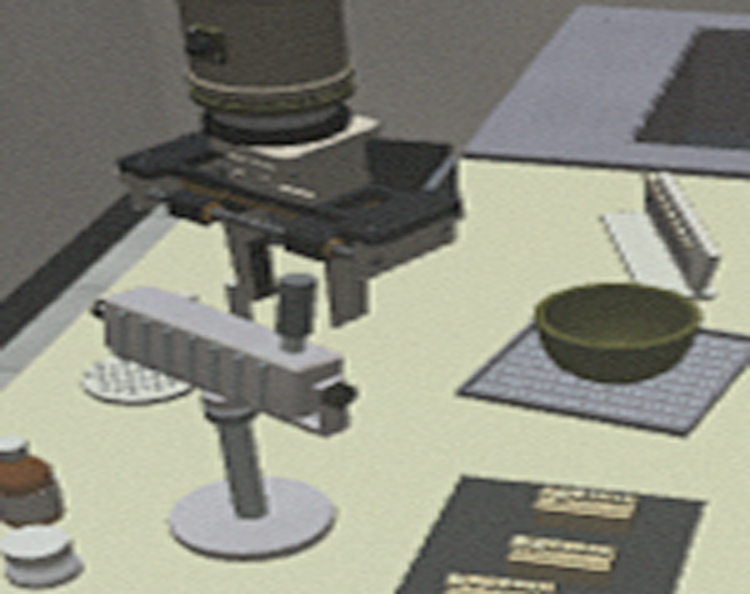

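Emit:
{"name": "carry_out", "arguments": {"increments": [[0,0,0,0,0,0,1],[0,0,0,0,0,0,1],[0,0,0,0,0,0,1],[0,0,0,0,0,0,1],[0,0,0,0,0,0,1],[0,0,0,0,0,0,1],[0,0,0,0,0,0,1]], "newtons": 20}}

```text
time: 36.4
tool_pos: [0.6326, 0.0096, 0.2741]
ee_rot: [[0.906, -0.423, 0.002], [-0.423, -0.906, -0.0], [0.001, -0.0, -1.0]]
contact_force: [5.0, -0.8, -0.2]
finger_gap: 0.0216
```

```bash
python3 lv.py l3
```

```text
36.4 [0.63258469 0.0096167  0.27412157] 0.021560667166770655 [ 4.97435312 -0.81836006 -0.23276417] [  5.9  25.  -17.4  99.4   8.7  56.8 -39.7]
```

View pics/l3.png

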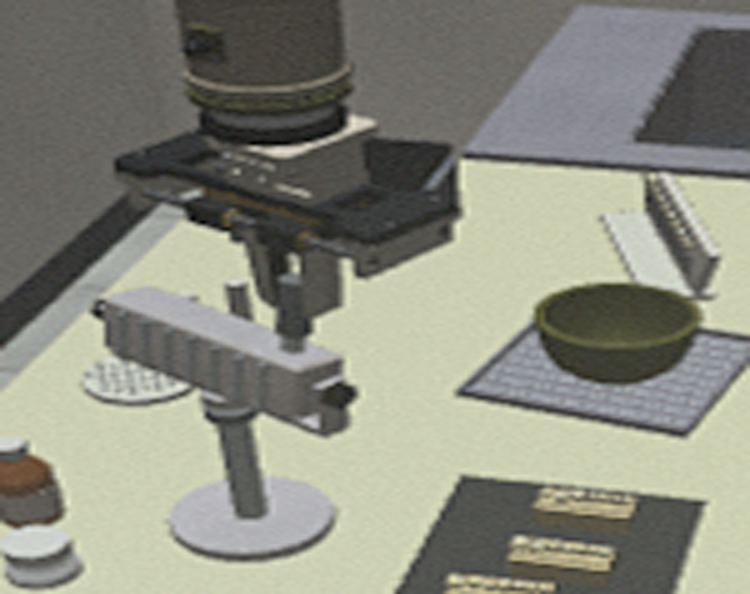

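Emit:
{"name": "carry_out", "arguments": {"increments": [[0,0,6,-0.0013,-0.0064,0,1],[0,0,6,-0.0013,-0.0064,0,1],[0,0,6,-0.0013,-0.0064,0,1],[0,0,0,0,0,0,1]], "newtons": 30}}

```text
time: 36.85
tool_pos: [0.6399, 0.028, 0.2741]
ee_rot: [[0.728, -0.685, 0.003], [-0.685, -0.728, -0.001], [0.002, -0.001, -1.0]]
contact_force: [7.3, -3.5, -1.9]
finger_gap: 0.0216
```

```bash
cat > la.py <<'E'
from h import *
o=ctrl.get_obs();p=np.array(o['tool_pos']);d=p[:2]-[.6935,-.0025]
print(o['time'],p,o['finger_gap'],np.array(o['contact_force']).round(1),'ang',np.degrees(np.arctan2(d[1],d[0])),'r',np.hypot(*d),'yaw',np.degrees(np.arctan2(o['ee_rot'][1][0],o['ee_rot'][0][0])))
E
python3 la.py
```

```text
36.85 [0.63986679 0.02804127 0.27407928] 0.02156870104199242 [ 7.3 -3.5 -1.9] ang 150.3407780356423 r 0.06171945216423307 yaw -43.24195729970818
```

Emit:
{"name": "carry_out", "arguments": {"increments": [[0,0,6.2,-0.0014,-0.0066,0,1],[0,0,6.2,-0.0014,-0.0066,0,1],[0,0,6.2,-0.0014,-0.0066,0,1],[0,0,6.2,-0.0014,-0.0066,0,1],[0,0,6.2,-0.0014,-0.0066,0,1],[0,0,0,0,0,0,1]]}}

```text
time: 37.45
tool_pos: [0.6631, 0.0506, 0.274]
ee_rot: [[0.27, -0.963, 0.003], [-0.963, -0.27, -0.003], [0.003, -0.002, -1.0]]
contact_force: [7.6, -6.3, -1.4]
finger_gap: 0.0216
```

```bash
python3 la.py
```

```text
37.45 [0.66306765 0.05057974 0.27399646] 0.02155417793326856 [ 7.6 -6.3 -1.4] ang 119.8270548346788 r 0.061184851391249684 yaw -74.31099648011379
```

Emit:
{"name": "carry_out", "arguments": {"increments": [[0,0,6.4,-0.0014,-0.0067,0,1],[0,0,6.4,-0.0016,-0.0067,0,1],[0,0,6.4,-0.0016,-0.0067,0,1],[0,0,0,0,0,0,1]]}}

```text
time: 37.85
tool_pos: [0.6817, 0.0573, 0.274]
ee_rot: [[-0.062, -0.998, 0.002], [-0.998, 0.062, -0.004], [0.004, -0.002, -1.0]]
contact_force: [4.9, -9.2, -0.2]
finger_gap: 0.0216
```

```bash
python3 la.py; python3 lv.py l4; python3 - <<'E'
from h import *
np.set_printoptions(precision=4,suppress=True)
ctrl.capture('top')
for n in('top','side'):
  for q in('lamp_handle','lamp_center','lamp_foot'):
    for d in ctrl.place_of(q,n): print(n,q,round(d['score'],2),np.array(d['point']))
E
```

```text
37.85 [0.68174635 0.05727245 0.27395161] 0.0216212669403363 [ 4.9 -9.2 -0.2] ang 101.12469514747808 r 0.06091710874928194 yaw -93.56758730388925
37.85 [0.68174635 0.05727245 0.27395161] 0.0216212669403363 [ 4.85144376 -9.23018338 -0.15206924] [-9.800e+00  2.800e+01  3.000e-01  9.340e+01  1.000e-01  5.850e+01
 -1.032e+02]
top lamp_center 0.23 [ 0.5049 -0.3019  0.0053]
top lamp_foot 0.92 [ 0.6937 -0.0035 -0.0006]
side lamp_handle 0.75 [0.6817 0.0549 0.2957]
side lamp_handle 0.7 [0.694  0.0004 0.0023]
side lamp_center 0.87 [ 0.6882 -0.0016  0.2231]
side lamp_foot 0.74 [ 0.6934 -0.0026  0.0016]
```

View pics/l4.png

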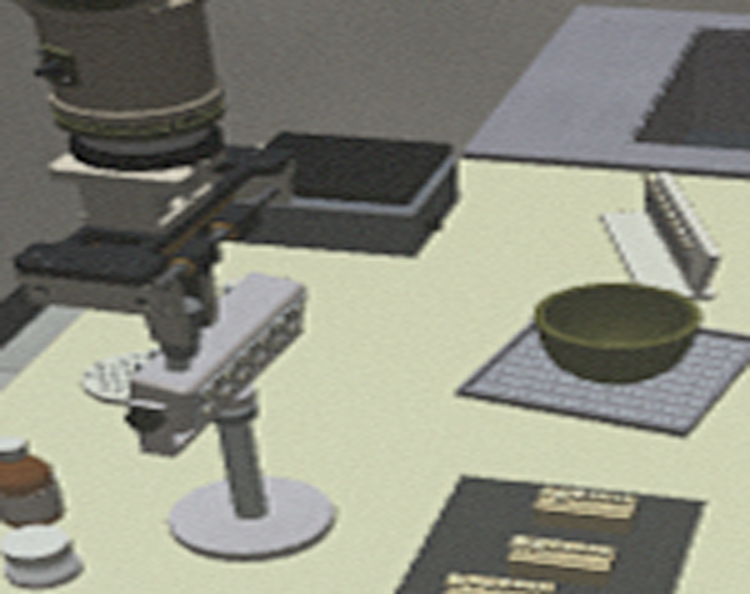

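Emit:
{"name": "carry_out", "arguments": {"increments": [[0,0,1.2,0,0.006,0.0014,1],[0,0,0,0,0.006,0.002,1],[0,0,0,0,0.006,0.0026,1],[0,0,0,0,0.006,0.0031,1],[0,0,0,0,0,0,1]]}}

```text
time: 38.75
tool_pos: [0.6565, 0.059, 0.2661]
ee_rot: [[-0.08, -0.997, 0.002], [-0.997, 0.08, -0.003], [0.003, -0.002, -1.0]]
contact_force: [1.0, -8.0, 6.7]
finger_gap: 0.0212
```

```bash
python3 la.py; python3 lv.py l5
```

```text
38.75 [0.65650134 0.05901132 0.26608568] 0.02120431921883132 [ 1.  -8.   6.7] ang 121.02663420226476 r 0.07178121197963318 yaw -94.5679020959407
38.75 [0.65650134 0.05901132 0.26608568] 0.02120431921883132 [ 0.9598608  -7.96654842  6.69467937] [ -10.4   26.5    0.3   97.3    0.    56.1 -104.7]
```

View pics/l5.png

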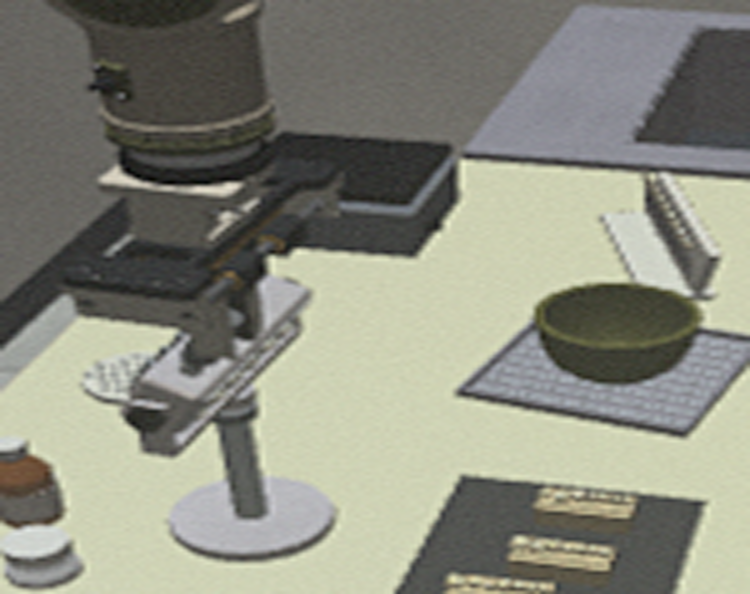

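Emit:
{"name": "carry_out", "arguments": {"increments": [[0,0,0,0,0.0058,0.0038,1],[0,0,0,0,0.0055,0.0044,1],[0,0,0,0,0.0048,0.0048,1],[0,0,0,0,0.004,0.005,1],[0,0,0,0,0,0,1]]}}

```text
time: 39.3
tool_pos: [0.6347, 0.064, 0.2473]
ee_rot: [[-0.077, -0.997, -0.002], [-0.997, 0.077, 0.0], [-0.0, 0.002, -1.0]]
contact_force: [-5.1, -0.1, 6.1]
finger_gap: 0.0211
```

```bash
python3 la.py; python3 lv.py l6;  python3 - <<'E'
from h import *
np.set_printoptions(precision=4,suppress=True)
ctrl.capture('top')
for n in('top','side'):
  for q in('lamp_handle','lamp_center'):
    for d in ctrl.place_of(q,n): print(n,q,round(d['score'],2),np.array(d['point']))
E
```

```text
39.3 [0.6346754  0.06402324 0.24728061] 0.02114055672333175 [-5.1 -0.1  6.1] ang 131.48540791513187 r 0.08880132634820136 yaw -94.42405882467601
39.3 [0.6346754  0.06402324 0.24728061] 0.02114055672333175 [-5.07300687 -0.05344324  6.06827008] [ -10.8   26.    -0.   101.2   -0.    52.9 -105.2]
top lamp_center 0.84 [ 0.6915 -0.0014  0.2185]
side lamp_handle 0.92 [0.6414 0.0603 0.275 ]
side lamp_center 0.55 [ 0.6929 -0.0016  0.2234]
```

View pics/l6.png

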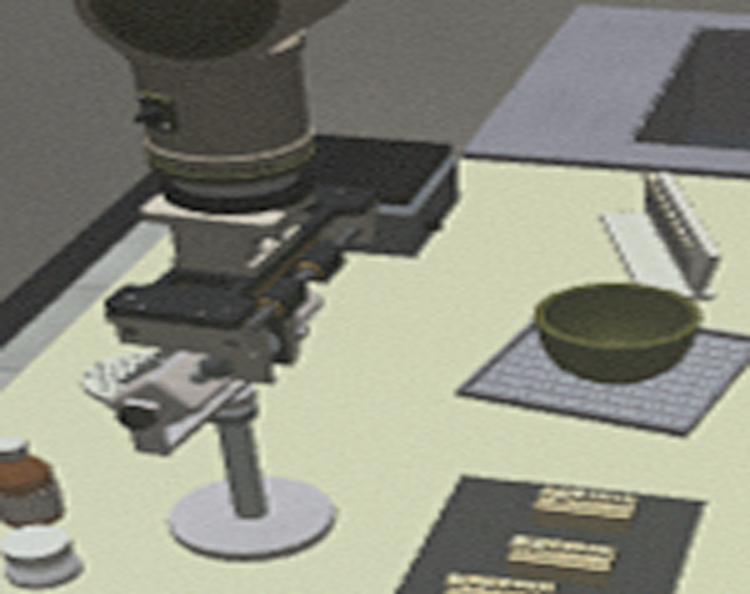

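Emit:
{"name": "carry_out", "arguments": {"increments": [[0,0,0,0,0,0,0.3],[0,0,0,0,0,0,0],[0,0,0,0,0,0,-0.2],[0,0,0,0,0,0,-0.2],[0,0,0,0,0,0,-0.2],[0,0,0,0,0,-0.01,-0.2],[0,0,0,0,0,-0.03,-0.2],[0,0,0,0,0,-0.05,-0.2],[0,0,0,0,0,-0.05,-0.2],[0,0,0,0,0,0,-0.2]]}}

```text
time: 40.6
tool_pos: [0.639, 0.0639, 0.395]
ee_rot: [[-0.078, -0.997, 0.012], [-0.997, 0.078, 0.002], [-0.003, -0.012, -1.0]]
contact_force: [2.1, 0.1, -0.5]
finger_gap: 0.0558
```

Emit:
{"name": "carry_out", "arguments": {"increments": [[0,0,0,0.02,0.04,0,-0.2],[0,0,0,0.03,0.04,0,-0.2],[0,0,0,0.04,0.03,0,-0.2],[0,0,0,0.045,0,0,-0.2],[0,0,0,0.045,0,0,-0.2],[0,0,0,0.045,0,0,-0.2],[0,0,0,0.045,0,0,-0.2],[0,0,0,0.045,0,0,-0.2],[0,0,0,0.045,0,0,-0.2],[0,0,0,0,0,0,-0.2]]}}

```text
time: 41.6
tool_pos: [0.4967, -0.2932, 0.387]
ee_rot: [[-0.086, -0.996, -0.001], [-0.996, 0.086, -0.003], [0.003, 0.0, -1.0]]
contact_force: [0.3, 0.2, 0.3]
finger_gap: 0.0561
```

```bash
python3 st.py k5 lamp_handle lamp_center lamp_foot quad1 bowl arch; python3 - <<'E'
from h import *
t=cv2.imread('pics/k5t.png');s=cv2.imread('pics/k5s.png')
cv2.imwrite('pics/k5l.png',np.hstack([cv2.resize(t[135:195,280:350],(490,420),interpolation=cv2.INTER_CUBIC),cv2.resize(s[150:250,225:300],(310,420),interpolation=cv2.INTER_CUBIC)]))
E
```

```text
41.6 [ 0.4967 -0.2932  0.387 ] 0.05613751408488188 [0.2972 0.2408 0.3111]
top lamp_handle 0.77 [0.6486 0.0617 0.2822]
top lamp_center 0.98 [ 0.6924 -0.0023  0.2154]
top lamp_center 0.44 [ 0.475  -0.0572  0.0035]
top lamp_foot 0.71 [0.6946 0.0005 0.0014]
top quad1 0.51 [ 0.4788 -0.0612  0.003 ]
top quad1 0.47 [0.5058 0.0702 0.0053]
top quad1 0.47 [0.4812 0.016  0.0058]
top bowl 0.78 [ 0.5049 -0.3027  0.0051]
top arch 0.5 [0.4844 0.3476 0.0059]
side lamp_handle 0.59 [0.6443 0.0568 0.2763]
side lamp_center 0.59 [ 0.6889 -0.0028  0.2236]
side lamp_foot 0.72 [ 0.6947 -0.0052 -0.0005]
side lamp_foot 0.65 [ 0.6908 -0.0048  0.2219]
side lamp_foot 0.36 [ 0.5093 -0.2985 -0.0013]
side quad1 0.77 [ 0.4808  0.0178 -0.0004]
side quad1 0.72 [ 0.4765 -0.0589  0.0017]
side quad1 0.54 [0.5089 0.0664 0.0003]
side quad1 0.38 [ 0.6927 -0.0049 -0.0004]
side bowl 0.6 [ 0.5057 -0.3004  0.0039]
side arch 0.77 [0.4881 0.3482 0.0039]
side arch 0.17 [0.6448 0.0573 0.2731]
```

View pics/k5l.png

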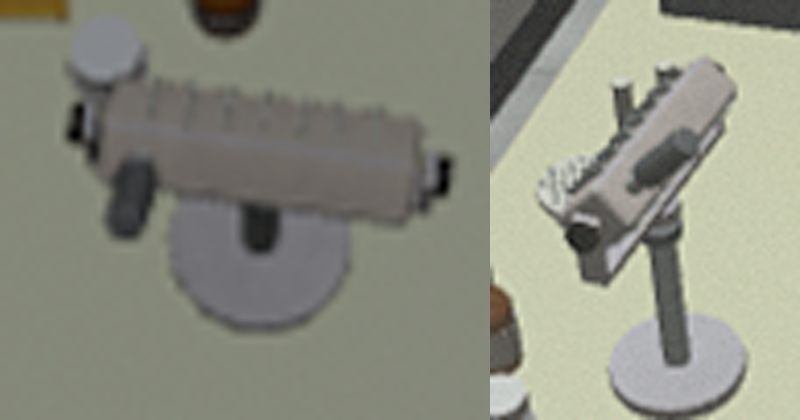

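View pics/k5.png

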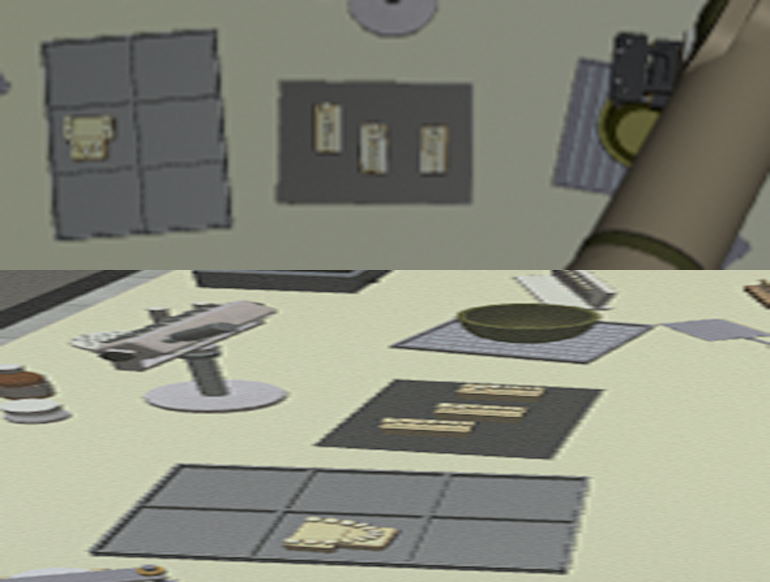

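```bash
cat > lamp.py <<'E'
from h import *
def H(pts,s,t,c=(.693,-.0025,.22)):
    s,t=np.radians([s,t]); Rz=np.array([[np.cos(s),-np.sin(s),0],[np.sin(s),np.cos(s),0],[0,0,1]])
    # tilt: beam -x dips: rotate about y so that -x -> (-cos t,0,-sin t), z -> (-sin t,0,cos t)
    Ry=np.array([[np.cos(t),0,-np.sin(t)],[0,1,0],[np.sin(t),0,np.cos(t)]])
    return np.array(pts)@(Rz@Ry).T+np.array(c)
box=[[a*.02,b*.085,g*.028] for a in(-1,1) for b in(-1,1) for g in(-1,1)]
E=[(0,1),(2,3),(4,5),(6,7),(0,2),(1,3),(4,6),(5,7),(0,4),(1,5),(2,6),(3,7)]
a=np.radians(np.arange(0,360,30))
ring=lambda z,r=.011:[[r*np.cos(q),.06+r*np.sin(q),z] for q in a]
def draw(n,im,x0,x1,y0,y1,W,Hh,s,t,fn=None,c=(.693,-.0025,.22)):
    b=cv2.resize(im[y0:y1,x0:x1],(W,Hh),interpolation=cv2.INTER_CUBIC); fx=W/(x1-x0);fy=Hh/(y1-y0)
    pr=lambda P:((proj(n,H(P,s,t,c))+.5-[x0,y0])*[fx,fy]).astype(np.int32)
    P=pr(box)
    for i,j in E: cv2.line(b,tuple(map(int,P[i])),tuple(map(int,P[j])),(0,0,255),1)
    for z in(.044,.098): cv2.polylines(b,[pr(ring(z))],True,(0,255,0),1)
    return b
E
cat > lo.py <<'E'
from lamp import *
import sys
t=cv2.imread('pics/%st.png'%sys.argv[1]);s=cv2.imread('pics/%ss.png'%sys.argv[1])
rows=[]
for sw,ti in((-4.5,47),(-2,41)):
    rows.append(np.hstack([draw('top',t,280,350,140,185,400,300,sw,ti),draw('side',s,230,290,155,215,400,300,sw,ti)]))
cv2.imwrite('pics/lo.png',np.vstack(rows))
E
python3 lo.py k5
```

```text
(no output)
```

View pics/lo.png

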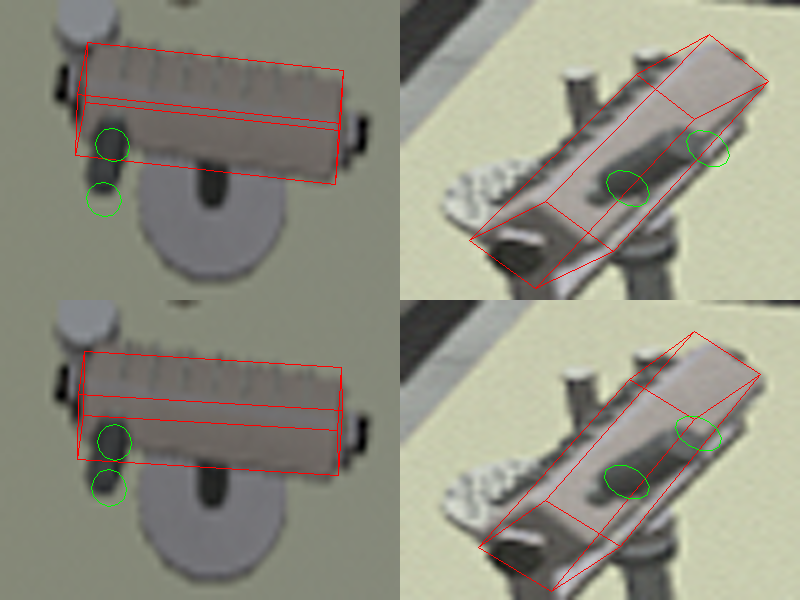

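```bash
python3 - <<'E'
from h import *
t=cv2.imread('pics/k5t.png');s=cv2.imread('pics/k5s.png')
def enh(b): return np.clip((b.astype(float)-40)*1.5,0,255).astype(np.uint8)
cv2.imwrite('pics/bigt.png',enh(cv2.resize(t[140:185,280:350],(770,495),interpolation=cv2.INTER_CUBIC)))
cv2.imwrite('pics/bigs.png',cv2.resize(s[155:215,230:290],(600,600),interpolation=cv2.INTER_CUBIC))
E
```

```text
(no output)
```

View pics/bigt.png

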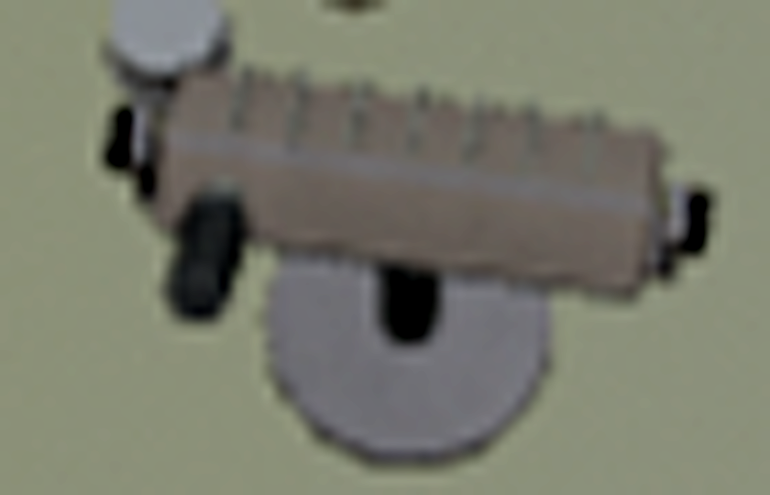

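View pics/bigs.png

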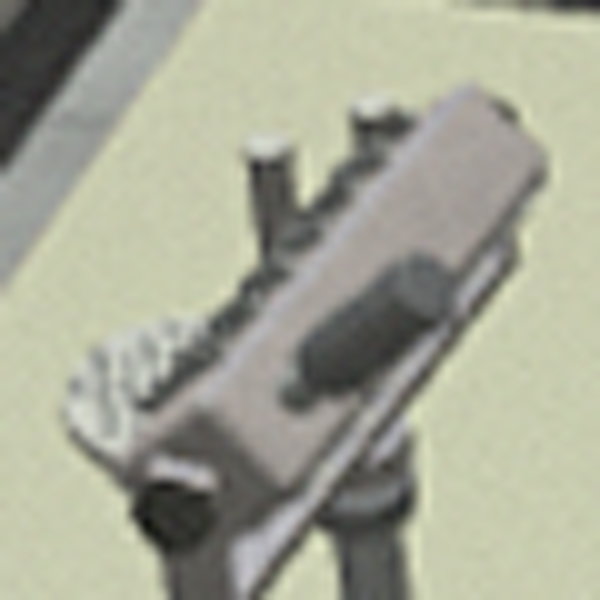

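```bash
cat > lf.py <<'E'
from lamp import *
from scipy.optimize import least_squares
def run(T,S,post=True):
    def res(q):
        s,t,cx,cy,cz,k=q; c=(.693+cx/1000,-.0025+cy/1000,.22+cz/1000); r=[]
        for n,L in(('top',T),('side',S)):
            for p,uv in L:
                if isinstance(p,str): p=[0,(k if p=='+k' else -k)/1000,0]
                r+=list(proj(n,H([p],s,t,c))[0]-uv)
        return np.array(r+[cx/4,cy/4,cz/4])
    f=least_squares(res,[-4,44,0,0,0,105],loss='soft_l1')
    print('s,t',f.x[:2].round(2),'c',f.x[2:].round(1),'res',f.fun.round(1))
    s,t=np.radians(f.x[:2]); c=np.array([.693,-.0025,.22])+f.x[2:5]/1000
    for C in(c,np.array([.693,-.0025,.22])):
        d=np.array([-np.cos(s)*np.cos(t),-np.sin(s)*np.cos(t),-np.sin(t)]); print('beam hits',C+d*(C[2]-.003)/-d[2])
if __name__=='__main__':
    tp=lambda u,v:np.array([u/11-.5+280,v/11-.5+140]); sp=lambda u,v:np.array([u/10-.5+230,v/10-.5+155])
    T=[('+k',tp(120,137)),('-k',tp(693,220)),([0,.06,.098],tp(198,297)),([-.02,-.085,.028],tp(637,297)),([.02,-.085,.028],tp(650,205)),([.02,.085,.028],tp(168,140)),([-.02,.085,.028],tp(155,224))]
    S=[([.02,.085,.028],sp(205,408)),([.02,-.085,.028],sp(475,90)),([-.02,-.085,.028],sp(547,165)),([-.02,.085,.028],sp(275,492)),([0,.06,.098],sp(427,285)),([0,.06,.044],sp(315,368))]
    run(T,S); run(T,[]); run([],S)
E
python3 lf.py
```

```text
s,t [-7.45 44.28] c [ 3.  -1.1 -1.2 98.8] res [ 0.2  0.   0.2  0.  -0.2  0.1  0.5  0.8  0.7 -0.1 -1.2 -0.8 -0.8  0.9
 -1.5 -1.  -1.1 -1.9  0.8 -0.1  1.8  0.7 -0.2  0.5  0.1  0.4  0.8 -0.3
 -0.3]
beam hits [0.47664767 0.02510975 0.003     ]
beam hits [0.47234758 0.02635537 0.003     ]
s,t [-7.35 44.19] c [ 2.9 -1.  -0.1 98.8] res [ 0.2  0.   0.2 -0.1 -0.2  0.1  0.5  0.7  0.7 -0.2 -1.2 -0.8 -0.8  0.9
  0.7 -0.3 -0. ]
beam hits [0.47461551 0.02498961 0.003     ]
beam hits [0.47163871 0.02604345 0.003     ]
s,t [-7.74 43.47] c [  1.2   0.2  -0.6 105. ] res [-1.4 -0.9 -0.7 -1.8  1.3 -0.   2.   0.8 -0.3  0.4  0.2  0.5  0.3  0.1
 -0.2]
beam hits [0.46804612 0.02847193 0.003     ]
beam hits [0.46615509 0.02832749 0.003     ]
```

The model fit gives swivel ≈ -7.4° and tilt ≈ 44°. That puts the beam about 2 cm from the mat's middle (target: swivel ≈ -4.9°, tilt ≈ 46.7°), so I'll re-grip the handle and correct it.

Emit:
{"name": "carry_out", "arguments": {"increments": [[0,0,2.5,0,0,0,-0.2],[0,0,0,-0.045,0,0,-0.2],[0,0,0,-0.045,0,0,-0.2],[0,0,0,-0.045,0,0,-0.2],[0,0,0,-0.045,0,0,-0.2],[0,0,0,-0.045,0,0,-0.2],[0,0,0,-0.045,-0.02,0,-0.2],[0,0,0,-0.045,-0.03,0,-0.2],[0,0,0,-0.04,-0.03,0,-0.2],[0,0,0,-0.018,-0.025,0,-0.2]]}}

```text
time: 43.3
tool_pos: [0.6467, 0.0727, 0.3865]
ee_rot: [[-0.116, -0.993, -0.0], [-0.993, 0.116, 0.002], [-0.002, 0.0, -1.0]]
contact_force: [-0.1, 0.0, 0.7]
finger_gap: 0.0556
```

Emit:
{"name": "carry_out", "arguments": {"increments": [[0,0,0,0,0,0.03,-0.2],[0,0,0,0,0,0.03,-0.2],[0,0,0,0,0,0.02,-0.2],[0,0,0,0,0,0,-0.2]]}}

```text
time: 43.7
tool_pos: [0.6439, 0.0677, 0.3038]
ee_rot: [[-0.12, -0.993, -0.005], [-0.993, 0.12, -0.001], [0.002, 0.005, -1.0]]
contact_force: [-0.7, 1.0, 0.5]
finger_gap: 0.0562
```

```bash
python3 la.py; python3 - <<'E'
from h import *
s=snap('side','m1s.png')
cv2.imwrite('pics/m1.png',cv2.resize(s[130:220,220:310],(700,600),interpolation=cv2.INTER_CUBIC)[:,:,::-1])
E
```

```text
43.7 [0.64393081 0.06765855 0.30376487] 0.05615728836019841 [-0.7  1.   0.5] ang 125.24239089846469 r 0.08590301225154143 yaw -96.91690476498307
```

View pics/m1.png

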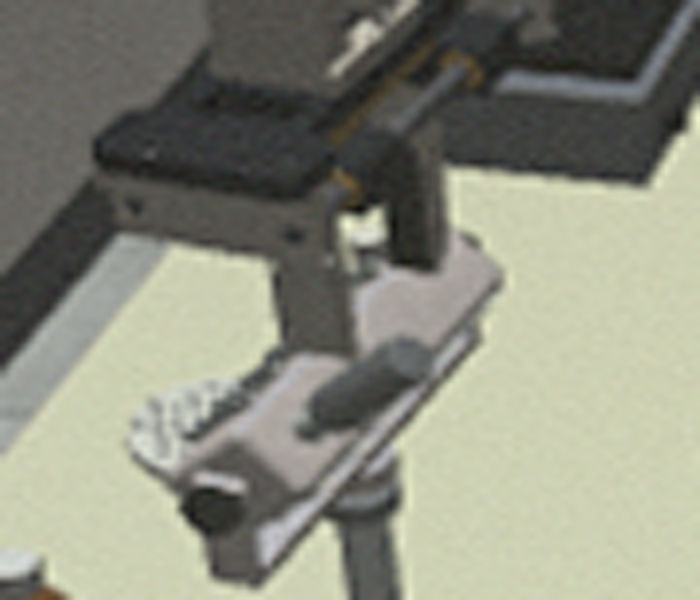

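Emit:
{"name": "carry_out", "arguments": {"increments": [[0,0,0,0.003,-0.003,0.02,-0.2],[0,0,0,0,0,0.02,-0.2],[0,0,0,0,0,0.015,-0.2],[0,0,0,0,0,0.003,-0.2],[0,0,0,0,0,0,-0.2]]}}

```text
time: 44.25
tool_pos: [0.6485, 0.0645, 0.2498]
ee_rot: [[-0.121, -0.993, 0.001], [-0.993, 0.121, 0.0], [-0.0, -0.001, -1.0]]
contact_force: [0.4, -0.8, 1.1]
finger_gap: 0.0554
```

```bash
python3 la.py; python3 - <<'E'
from h import *
s=snap('side','m2s.png')
cv2.imwrite('pics/m2.png',cv2.resize(s[130:220,220:310],(700,600),interpolation=cv2.INTER_CUBIC)[:,:,::-1])
E
```

```text
44.25 [0.64851457 0.06445671 0.24982237] 0.05536330176288294 [ 0.4 -0.8  1.1] ang 123.89551201689589 r 0.08066530105295144 yaw -96.9352441948242
```

View pics/m2.png

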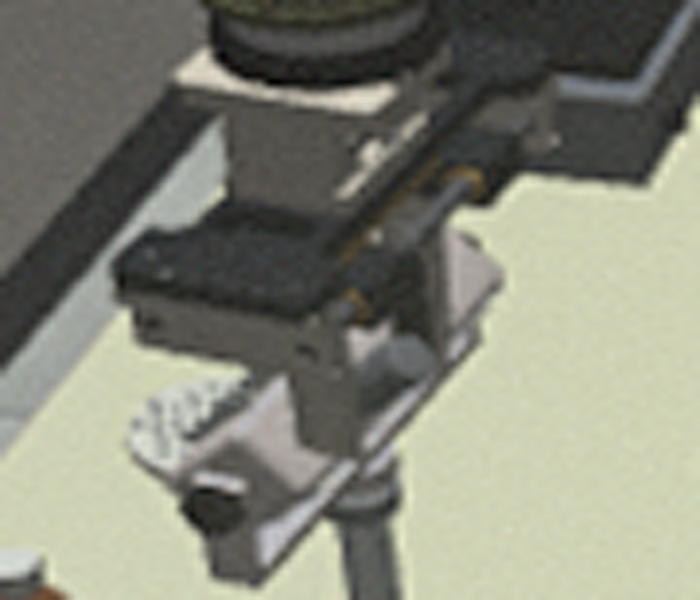

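Emit:
{"name": "carry_out", "arguments": {"increments": [[0,0,0,0,0,0.002,0.3],[0,0,0,0,0,0,0.4],[0,0,0,0,0,0,0.5],[0,0,0,0,0,0,1],[0,0,0,0,0,0,1],[0,0,0,0,0,0,1],[0,0,0,0,0,0,1]], "newtons": 25}}

```text
time: 45.0
tool_pos: [0.6484, 0.0632, 0.247]
ee_rot: [[-0.122, -0.993, 0.001], [-0.993, 0.122, -0.001], [0.001, -0.001, -1.0]]
contact_force: [1.3, -5.2, 1.4]
finger_gap: 0.0216
```

```bash
python3 la.py
```

```text
45.0 [0.64837384 0.06315615 0.24697653] 0.02159144441258173 [ 1.3 -5.2  1.4] ang 124.50114726548665 r 0.07966868672516966 yaw -96.98714212836171
```

Emit:
{"name": "carry_out", "arguments": {"increments": [[0,0,-0.6,0.0006,0.0016,0.0006,1],[0,0,-0.6,0.0006,0.0016,0.0007,1],[0,0,-0.6,0.0007,0.0016,0.0007,1],[0,0,-0.7,0.0007,0.0016,0.0008,1],[0,0,0,0,0,0,1],[0,0,0,0,0,0,1]], "newtons": 35}}

```text
time: 45.6
tool_pos: [0.6435, 0.0613, 0.245]
ee_rot: [[-0.078, -0.997, 0.005], [-0.997, 0.078, -0.001], [0.001, -0.005, -1.0]]
contact_force: [4.9, -4.6, 1.8]
finger_gap: 0.0217
```

```bash
python3 la.py
```

```text
45.6 [0.64354878 0.06128532 0.24499572] 0.021735203745501565 [ 4.9 -4.6  1.8] ang 128.0650159267823 r 0.08101660871745504 yaw -94.4848496835991
```

Emit:
{"name": "carry_out", "arguments": {"increments": [[0,0,0,0,0,0,0.4],[0,0,0,0,0,0,0.2],[0,0,0,0,0,0,-0.2],[0,0,0,0,0,0,-0.2],[0,0,0,0,0,0,-0.2],[0,0,0,0,0,-0.01,-0.2],[0,0,0,0,0,-0.03,-0.2],[0,0,0,0,0,-0.05,-0.2],[0,0,0,0,0,-0.05,-0.2],[0,0,0,0,0,0,-0.2]]}}

```text
time: 46.6
tool_pos: [0.644, 0.0627, 0.3923]
ee_rot: [[-0.078, -0.997, 0.012], [-0.997, 0.078, 0.002], [-0.003, -0.012, -1.0]]
contact_force: [-0.2, 0.3, -0.9]
finger_gap: 0.0557
```

Emit:
{"name": "carry_out", "arguments": {"increments": [[0,0,0,0.02,0.04,0,-0.2],[0,0,0,0.03,0.04,0,-0.2],[0,0,0,0.04,0.03,0,-0.2],[0,0,0,0.045,0,0,-0.2],[0,0,0,0.045,0,0,-0.2],[0,0,0,0.045,0,0,-0.2],[0,0,0,0.045,0,0,-0.2],[0,0,0,0.045,0,0,-0.2],[0,0,0,0.045,0,0,-0.2],[0,0,0,0,0,0,-0.2]]}}

```text
time: 47.6
tool_pos: [0.5017, -0.2944, 0.3842]
ee_rot: [[-0.086, -0.996, -0.001], [-0.996, 0.086, -0.003], [0.003, 0.0, -1.0]]
contact_force: [0.0, 0.4, 1.1]
finger_gap: 0.056
```

```bash
python3 st.py k6 lamp_handle lamp_center quad1 bowl; python3 - <<'E'
from h import *
t=cv2.imread('pics/k6t.png');s=cv2.imread('pics/k6s.png')
def enh(b): return np.clip((b.astype(float)-40)*1.5,0,255).astype(np.uint8)
cv2.imwrite('pics/bigt2.png',enh(cv2.resize(t[140:185,280:350],(770,495),interpolation=cv2.INTER_CUBIC)))
cv2.imwrite('pics/bigs2.png',cv2.resize(s[155:215,230:290],(600,600),interpolation=cv2.INTER_CUBIC))
E
```

```text
47.6 [ 0.5017 -0.2944  0.3842] 0.056024538262712614 [0.024  0.4072 1.0879]
top lamp_handle 0.94 [0.6411 0.0615 0.2839]
top lamp_center 0.8 [ 0.6888 -0.0013  0.2191]
top quad1 0.58 [ 0.4796 -0.0613  0.0024]
top quad1 0.57 [0.5067 0.0692 0.0041]
top quad1 0.41 [0.4791 0.0153 0.0022]
top quad1 0.41 [ 0.5085 -0.2961 -0.0035]
top bowl 0.52 [ 0.5068 -0.3002  0.0039]
side lamp_handle 0.63 [0.6376 0.059  0.2755]
side lamp_center 0.9 [ 0.6899 -0.005   0.2257]
side lamp_center 0.62 [0.4796 0.0178 0.0028]
side quad1 0.82 [0.4808 0.0135 0.0007]
side quad1 0.81 [ 0.4788 -0.0557 -0.0002]
side quad1 0.6 [0.5062 0.0691 0.0018]
side bowl 0.92 [ 0.5063 -0.301  -0.0004]
```

View pics/bigt2.png

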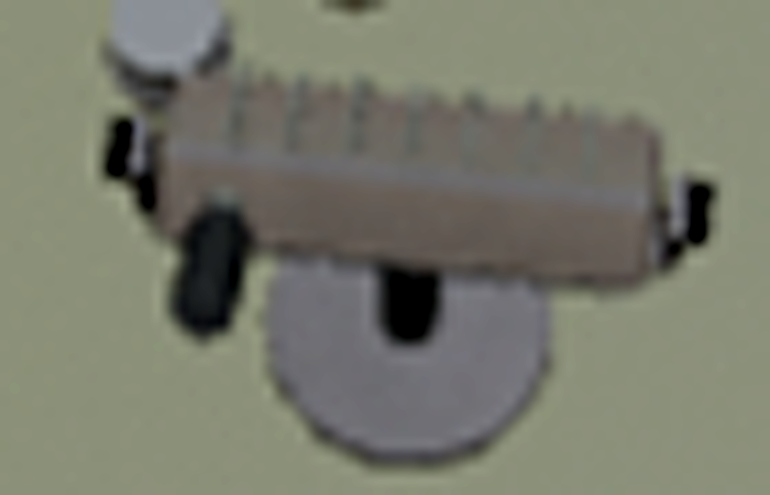

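View pics/bigs2.png

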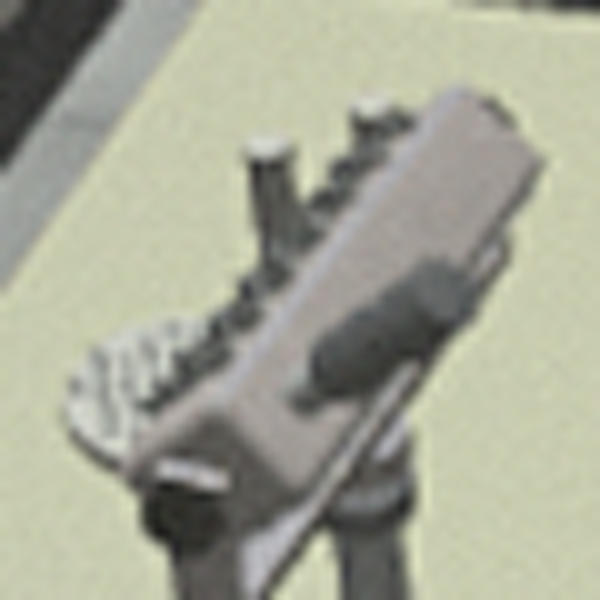

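```bash
python3 - <<'E'
from lf import *
tp=lambda u,v:np.array([u/11-.5+280,v/11-.5+140]); sp=lambda u,v:np.array([u/10-.5+230,v/10-.5+155])
T=[('+k',tp(122,146)),('-k',tp(697,212)),([0,.06,.098],tp(207,312)),([-.02,-.085,.028],tp(645,285)),([.02,-.085,.028],tp(650,195)),([.02,.085,.028],tp(166,152)),([-.02,.085,.028],tp(160,238))]
S=[([.02,.085,.028],sp(225,400)),([.02,-.085,.028],sp(457,88)),([-.02,-.085,.028],sp(545,160)),([-.02,.085,.028],sp(300,490)),([0,.06,.098],sp(447,292)),([0,.06,.044],sp(325,370))]
run(T,S); run(T,[]); run([],S)
t=cv2.imread('pics/k6t.png');s=cv2.imread('pics/k6s.png')
cv2.imwrite('pics/lo2.png',np.hstack([draw('top',t,280,350,140,185,400,300,-5,47,c=(.695,-.003,.22)),draw('side',s,230,290,155,215,400,300,-5,47,c=(.695,-.003,.22))]))
E
```

```text
s,t [-5.05 46.22] c [ 3.5 -1.7 -0.8 98.7] res [ 0.1  0.1  0.1 -0.4 -0.2  0.2  0.4  1.   1.   0.1 -0.9 -0.8 -0.9  0.6
 -2.  -0.1 -0.1 -2.1  0.1 -0.   0.7  0.9 -0.1 -0.   0.4  0.2  0.9 -0.4
 -0.2]
beam hits [0.49014291 0.01404367 0.003     ]
beam hits [0.48585438 0.0158073  0.003     ]
s,t [-4.97 45.64] c [ 3.  -1.6 -0.1 98.7] res [ 0.   0.2  0.1 -0.4 -0.2  0.1  0.4  1.   1.   0.  -1.  -0.8 -0.9  0.7
  0.8 -0.4 -0. ]
beam hits [0.48467106 0.01424308 0.003     ]
beam hits [0.48157364 0.01587795 0.003     ]
s,t [-5.08 45.9 ] c [ 2.40e+00 -1.00e-01  1.00e-01  1.05e+02] res [-2.  -0.   0.  -2.1  0.3  0.   0.8  1.  -0.1 -0.1  0.5  0.3  0.6 -0.
  0. ]
beam hits [0.48581754 0.01596956 0.003     ]
beam hits [0.48357041 0.01610769 0.003     ]
```

View pics/lo2.png

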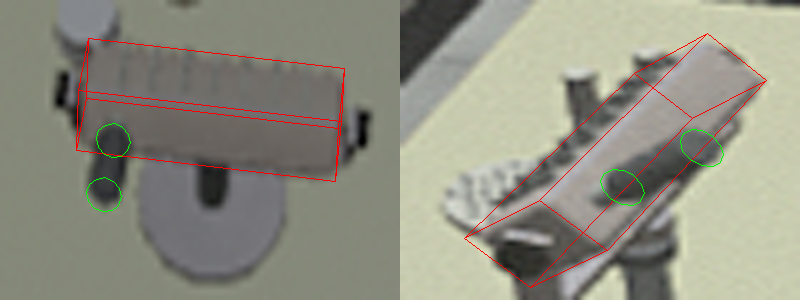

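```bash
python3 - <<'E'
from h import *
for tag in('k5s','k6s','m1s','m2s'):
  im=cv2.imread('pics/%s.png'%tag)[:,:,::-1]
  f=6;g=cv2.resize(im[205:280,285:375].astype(np.float32),None,fx=f,fy=f,interpolation=cv2.INTER_LINEAR)
  m=((g[:,:,0]>120)&(g[:,:,0]-g[:,:,2]>22)).astype(np.uint8)
  mat=(np.array([proj('side',[x,y,.003])[0] for x,y in((.575,-.098),(.408,-.098),(.408,.127),(.575,.127))])+.5-[285,205])*f
  mm=np.zeros_like(m);cv2.fillConvexPoly(mm,mat.astype(np.int32),1);m&=mm
  m=cv2.morphologyEx(m,cv2.MORPH_CLOSE,np.ones((7,7),np.uint8))
  k,l,st,c=cv2.connectedComponentsWithStats(m)
  for i in range(1,k):
    if st[i,4]<600: continue
    ys,xs=np.nonzero(l==i)
    L=[(x,ys[xs==x].max()) for x in np.unique(xs)]; L=L[len(L)//8:-len(L)//8]
    P=np.array([ray('side',(x+.5)/f-.5+285,(y+.5)/f-.5+205,.029)[:2] for x,y in L]); p=np.polyfit(P[:,0],P[:,1],1)
    print(tag,'y',(P[:,1].mean()-.015).round(4),'x',P[:,0].mean().round(4),'yaw',np.degrees(np.arctan(p[0])).round(2))
b=cv2.imread('pics/k6s.png');cv2.imwrite('pics/fin.png',cv2.resize(b[130:380,220:400],(760,600),interpolation=cv2.INTER_CUBIC))
E
```

```text
k5s y -0.053 x 0.4769 yaw 0.07
k5s y 0.0171 x 0.4771 yaw -1.43
k5s y 0.0715 x 0.5032 yaw 1.14
k6s y -0.0529 x 0.4769 yaw 0.06
k6s y 0.0171 x 0.4771 yaw -1.38
k6s y 0.0715 x 0.5032 yaw 1.3
m1s y -0.0528 x 0.4765 yaw 0.07
m1s y 0.0172 x 0.4771 yaw -1.2
m1s y 0.0717 x 0.5031 yaw 1.23
m2s y -0.0527 x 0.4765 yaw -0.01
m2s y 0.0173 x 0.4765 yaw -1.26
m2s y 0.0717 x 0.5031 yaw 1.04
```

View pics/fin.png

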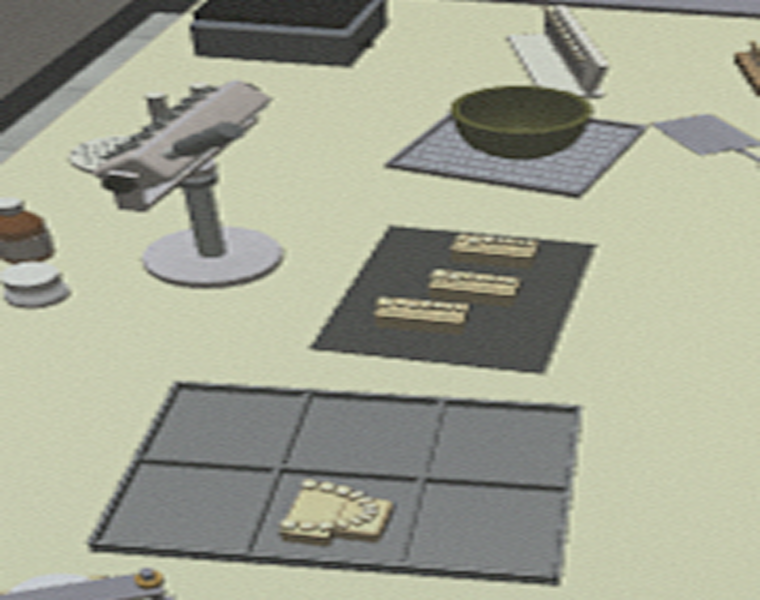

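The last picture shows everything in place: three quads teeth-up on the mat, only the arch left in the pan, the bowl in the tray and the lamp aimed. The arm is touching nothing, so I'm handing the job in.

```bash
python3 -c "
from h import *
print(ctrl.get_obs()['time'],ctrl.sign_off())"
```

```text
the job is handed in; nothing more can be done
48.1 None
```

The job is done and was handed in at 48.1 s of the 210 s allowed; no verdict is reported.

**What I did:** I lifted the bowl first and stood it in the draining tray. I then moved the three quads that were present onto the mat, teeth up, and turned and tilted the lamp by its handle. The arch, articulator and shade guide were not touched.

**Last checks:**
- **Bowl:** it stands upright in the tray at about (0.506, -0.301). The tray centre is about (0.509, -0.298).
- **Quads:** all three lie wholly on the mat at about (0.505, 0.070), (0.479, 0.016) and (0.478, -0.057). They are within about 1.5° of parallel to the short edges. The first was knocked about 3 cm aside after I placed it; it was still on the mat and parallel, so I left it.
- **Lamp:** after the first setting the beam was about 2 cm off, so I re-gripped the handle and corrected it. It now measures about -5° swivel and 46° tilt. The beam meets the mat between x = 0.482 and 0.490 and at y ≈ 0.015, against a mat middle of (0.4915, 0.0145).

**Failed or disagreed:**
- **Fingertip height:** the real tips sat about 28 mm higher than the interface text says. The first close on the bowl caught nothing because of this.
- **Contact force:** I measured the true tip height by touching the mat with the fingertips. The force there reached about 58 N. That is over the 40 N limit for the arm or gripper body, although only the fingertips were in contact.
- **Lamp estimates:** before the correction, the network's handle and centre points put the swivel about 5° away from my model fit, so I used the fit.

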